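# Scan out the parcels, pack the courier box and scan it

### The arm

A 6-joint arm with a two-finger parallel gripper is mounted at the origin on the work surface. World frame = base frame: x ahead of the robot, y to its left, z up, the work surface at z = 0. Lengths are in mm, angles in rad, forces in N, time in s.
With the tool pointing down it reaches from about 350 to 975 mm from the base axis. Payload 7.1 kg.
Tool frame: the origin (TCP) lies between the finger pads, 19 mm behind the fingertips; this is the grasp point; z points along the fingers, y is the line along which they close (so a half turn about z gives the same grasp; the last joint's range is limited). The gripper opens to 88 mm and grips with 3 to 60 N. Pads are 20 mm wide; open, the fingers measure 115 mm over their backs; the gripper's body (75 mm by 178 mm) begins 61 mm behind the grasp point.
Start: joints at [1.153, 0.423, 1.63, -0, 1.089, -0.019], TCP at [242.663, 575.951, 241.375] pointing down, gripper open.
Joint ranges: [-3, 3], [-0.9, 2.11], [0.09, 2.58], [-1.31, 4.45], [0.11, 2.69], [-2.54, 2.54]. Speed limits (rad/s): [2.39, 2.39, 3.01, 3.14, 3.14, 3.14].

### API

Orientations are given as a rotation vector (axis times angle).
In Python, from workcell import ctrl, optics gives the robot as it stands.
- The arm moves only by the shell command python3 -m jog 'ROWS'. ROWS is JSON, a list of rows, each a list of 7 numbers: the shift along the tool's x, y, z in units of 40 mm (1.0 is 40 mm), then the turn, a rotation vector about the tool's x, y, z in units of 6 degrees (1.0 is 6 degrees), then the opening, from 0 (shut) to 1 (fully open). A call has 1 to 20 rows; each row shifts and turns the commanded pose from where the row before left it, along the tool's axes as they then stand; what a row does not reach is not made up. A row lasts 1/10 s, in which the tool goes at most 50 mm and 8.59 degrees, less where a joint would pass 70% of its speed; a pose out of reach is approached as far as the arm can. A call is refused whole if a number of a shift passes 1 or a number of a turn 1, either way. A call with a gripper value outside its range is refused whole. The fingers move at their own pace and stop on an object; the grip force is fixed at half the most. Time passes only in rows, so rows that do not move let the fingers close. It gives the time, the measured TCP pose, the force, the opening and the grip force at its end, in the units of the state.
- ctrl.get_obs(): the state, without advancing time (a new reading comes with each control period).
- optics.get_image(name): name is "side" or "top" or "wrist"; returns the picture (400x640x3 uint8, red, green, blue); there is no depth.
- optics.camera_model(name): a dict with "fov_y" (degrees; the focal length in pixels is half the picture's height over the tangent of half this angle, whatever the lens; pixels are square), "cx", "cy" (the principal point, pixels), "k1" (the pictures are not rectified: a ray, as slopes to the right and down, at radius r is drawn at 1 + k1 r^2 times it, then the intrinsics apply), "view" (4x4, takes a point from world to camera coordinates); the wrist camera has in their place "hand_eye" (4x4, takes a point from camera to tool coordinates, whose origin is the TCP and whose axes are the flange's). Camera axes: x right, y up, looking along -z (the intrinsics and any distortion apply to the point x, -y, -z); pixel columns grow to the right and rows downward; lengths in mm; the calibration is good to about 2 mm. A picture is of the moment at which its call begins: read the wrist's pose just before it. camera_model takes no time and is no camera call.
- ctrl.close_job(): hands the job in; it is judged then, once.
Trained networks look in the newest picture that a camera, given by its name, has taken for a name from the list of things; names that differ only in an ending like _2 or _b are one class to them, and where a whole thing is asked for, a point or a joint stands for the part that bears it (a point fixed in the world has none). Each returns a list of dicts, best first, with "conf" (0 to 1); they miss things now and then, are a little off and sometimes report something else, mostly with a low value. They report only what shows in the picture. A call takes as long as a camera call. They do not tell look-alikes from the thing itself.
- optics.masks_of(target, camera): "pixels" (400x640 bool, what is visible of it) and "extent" ([centre column, centre row, width, height] in pixels, round what is visible of it).
The state is a dict: "t": time; "qpos": joint angles; "qvel": joint speeds; "joint_torque": joint torques, N m; "ee_pos": TCP position; "orientation": TCP orientation; "ft_force": force on the tool from outside, world axes, zero at the start; "moment": the same for the moment, N m; "width": finger opening in mm; "grasp_force": force on a finger pad.
Only numpy, scipy, OpenCV 4.12 (cv2) and the standard library are available. Lean on these libraries where they do the work, as an engineer would, in place of code of your own. Each camera call takes 0.05 s, during which the arm holds its last target. There are 200 camera calls.

### The job

Book out the labelled parcels: take the barcode scanner from its stand and read the label of each parcel where it lies, working along the row from the lidded box towards the scanner stand and holding the beam steady on each label for a second, then put the scanner back in its stand. Lay all those parcels flat in the box, side by side with their labels up, set down and not dropped, and shut the lid fully. Last, read the label on the shut lid in the same way and put the scanner back in its stand; leave the other things on the desk where they are.

Things in the scene. Friction and masses are not known exactly. Their poses are not given: they have to be found in the camera images.
- scanner: barcode scanner, 130 mm long, in its stand nose 40 deg down. Origin: underside, x to the nose = beam direction, y across (level in the stand), z out of its upper side. Black grip x -62 to 25 mm, 34 wide, 25 thick (z 0-25), flat sides, vertical in the stand; grey head x 25 to 68 mm, 48 wide, 30 thick. 0.19 kg, centre of mass near x = 8 mm. It reads by itself, no trigger
- scanner_grip (a point): where to take the scanner: scanner x = 0, y = 0, z = 16 mm; axes as the scanner's. With the TCP here, pointing straight down and closing across its width, the fingers clear the stand; much deeper and the scanner's tail would touch the gripper's body
- scanner_window (a point): middle of the scanner's window, at scanner x = 68, y = 0, z = 15 mm; x is the beam, axes as the scanner's. It reads a label that lies 40 to 160 mm (best about 95) in front of the window, its middle within 15 mm of the beam sideways and up and down, the beam up to 60 degrees off square to the label
- scanner_stand: grey charging stand fixed to the desk: foot 115 x 85 x 10 mm, pillar, and a rest sloping 40 deg with two cheeks beside the scanner's head (3 mm play each side, 20 mm high) and two toes under its nose; below 120 mm. Open above: the scanner lifts straight up and goes back straight down. Origin: middle of the foot's underside, x level towards the nose, z up
- stand_seat (a point): where the origin of the docked scanner belongs, 68 mm above the desk over the stand's origin; axes as those of the docked scanner (x sloping 40 degrees down). The docked scanner's tail, its highest point, is 127 mm above the desk
- parcel_a: brown cardboard parcel 112 long x 58 wide x 42 mm high, the one of the row nearest the lidded box (largest y); may be absent. Origin: centre of its underside; x along its length, y across its width, z up. 0.11 to 0.31 kg
- label_a (a point): middle of the white barcode label (50 x 32 mm) on the upper side of parcel_a, +22 mm along the parcel's length from its middle, at its top face; z is out of the label
- parcel_b: brown cardboard parcel 86 long x 50 wide x 58 mm high, the middle place of the row; may be absent. Origin: centre of its underside; x along its length, y across its width, z up. 0.11 to 0.31 kg
- label_b (a point): middle of the white barcode label (50 x 32 mm) on the upper side of parcel_b, +12 mm along the parcel's length from its middle, at its top face; z is out of the label
- parcel_c: brown cardboard parcel 124 long x 54 wide x 28 mm high, the place of the row nearest the scanner stand (smallest y); may be absent. Origin: centre of its underside; x along its length, y across its width, z up. 0.11 to 0.31 kg
- label_c (a point): middle of the white barcode label (50 x 32 mm) on the upper side of parcel_c, -28 mm along the parcel's length from its middle, at its top face; z is out of the label
- tote: flat grey plastic box fixed to the desk, 190 (its x) x 380 (its y) x 80 mm high, walls and bottom 5 mm, lid hinged on its +x long side (away from the row of parcels). Origin: centre of its underside, z up; the inside bottom is at z = 5 mm
- tote_lid (a joint): opening angle of the box's lid in rad: 0 lying shut on the rim, 1.57 standing upright, up to 1.9. It stays where it is left (hinge friction 0.32 N m, more than its weight's moment), so it takes about 2 to 5 N to push it over, all the way down
- lid_hinge (a point): middle of the lid's hinge line, at tote x = 95, y = 0, z = 80.5 mm
- lid_edge (a point): middle of the lid's free edge on its outer face, 190 mm from the hinge; the lid is a flat white panel 190 x 380 x 5 mm with a pull tab 16 mm long and 90 mm wide beyond this edge
- label_box (a point): middle of the white barcode label (50 x 32 mm) on the outer face of the box's lid, 140 mm from the hinge line and 80 mm towards tote +y from the lid's middle; z is out of the lid (straight up once it is shut)
- mug: blue mug, radius 42 mm, 98 mm high; a bystander. Origin: centre of its underside
- tape_dispenser: black tape dispenser with a roll, 130 x 58 x 72 mm; a bystander. Origin: centre of its underside
- white_box: white box without any label, 85 x 85 x 45 mm; a bystander that is not to be packed. Origin: centre of its underside
- stapler: black stapler, 130 x 36 x 50 mm; a bystander. Origin: centre of its underside
- highlighter: flat green highlighter pen, 115 x 24 x 15 mm; a bystander. Origin: centre of its underside, 37 mm from its blunt end
- apple: red apple, 74 mm across, 64 mm high; a bystander. Origin: its underside
There are look-alikes about, which are no part of the job. Leave any pink look-alike of the scanner alone.

How it is judged (in metres and radians):
On the way, in this order (a step that is already met when the one before it is completed fails the run):
1. label of parcel_a read: 40-160 mm before the window, middle within 15 mm of the beam, beam up to 60 deg off square, parcel lying still on the desk (x of label_a in the frame of scanner_window between 0.04 and 0.16 m and y of label_a in the frame of scanner_window between -0.015 and 0.015 m and z of label_a in the frame of scanner_window between -0.015 and 0.015 m and angle between the x axis of scanner_window and the z axis of label_a, either way round below 1.047 rad and height (world z) of parcel_a below 0.003 m and linear speed of parcel_a below 0.03 m/s), for 0.8 s.
2. label of parcel_b read: 40-160 mm before the window, middle within 15 mm of the beam, beam up to 60 deg off square, parcel lying still on the desk (x of label_b in the frame of scanner_window between 0.04 and 0.16 m and y of label_b in the frame of scanner_window between -0.015 and 0.015 m and z of label_b in the frame of scanner_window between -0.015 and 0.015 m and angle between the x axis of scanner_window and the z axis of label_b, either way round below 1.047 rad and height (world z) of parcel_b below 0.003 m and linear speed of parcel_b below 0.03 m/s), for 0.8 s.
3. label of parcel_c read: 40-160 mm before the window, middle within 15 mm of the beam, beam up to 60 deg off square, parcel lying still on the desk (x of label_c in the frame of scanner_window between 0.04 and 0.16 m and y of label_c in the frame of scanner_window between -0.015 and 0.015 m and z of label_c in the frame of scanner_window between -0.015 and 0.015 m and angle between the x axis of scanner_window and the z axis of label_c, either way round below 1.047 rad and height (world z) of parcel_c below 0.003 m and linear speed of parcel_c below 0.03 m/s), for 0.8 s.
4. the scanner is back in its stand and let go (distance between scanner and stand_seat below 0.012 m and angle between the x axis of scanner and the x axis of stand_seat, either way round below 0.15 rad and angle between the z axis of scanner and the z axis of stand_seat, either way round below 0.15 rad and linear speed of scanner below 0.02 m/s and contact force between the fingers and scanner below 0.05 N), for 0.3 s.
5. all parcels lie flat in the box, labels up, and the lid is shut (x of parcel_a in the frame of tote between -0.09 and 0.09 m and y of parcel_a in the frame of tote between -0.185 and 0.185 m and z of each of parcel_a, parcel_b, parcel_c in the frame of tote below 0.01 m and angle between each of label_a, label_b, label_c's own z axis and vertical below 0.12 rad and linear speed of each of parcel_a, parcel_b, parcel_c below 0.02 m/s and x of parcel_b in the frame of tote between -0.09 and 0.09 m and y of parcel_b in the frame of tote between -0.185 and 0.185 m and x of parcel_c in the frame of tote between -0.09 and 0.09 m and y of parcel_c in the frame of tote between -0.185 and 0.185 m and value of joint tote_lid below 0.04 rad), for 0.3 s.
6. label on the shut lid read: 40-160 mm before the window, middle within 15 mm of the beam, beam up to 60 deg off square (x of label_box in the frame of scanner_window between 0.04 and 0.16 m and y of label_box in the frame of scanner_window between -0.015 and 0.015 m and z of label_box in the frame of scanner_window between -0.015 and 0.015 m and angle between the x axis of scanner_window and the z axis of label_box, either way round below 1.047 rad and value of joint tote_lid below 0.04 rad), for 0.8 s.
At the end, for the whole second after the job is handed in: Every parcel present lies on the bottom of the box, inside its walls, flat (within 0.12 rad) with its label up and at rest; the lid is shut (below 0.04 rad); the scanner rests in its stand (within 12 mm and 0.15 rad of its seat) (all of step 5 and distance between scanner and stand_seat below 0.012 m and angle between the x axis of scanner and the x axis of stand_seat, either way round below 0.15 rad and angle between the z axis of scanner and the z axis of stand_seat, either way round below 0.15 rad and linear speed of scanner below 0.02 m/s); the robot touches nothing.
It fails at once if a bystander on the desk is displaced by more than 30 mm (distance of any of mug, tape_dispenser, white_box, stapler, highlighter, apple from where it was at the start of the episode above 0.03 m).
It fails at once if a parcel is dropped or thrown (faster than 1.2 m/s) (linear speed of any of parcel_a, parcel_b, parcel_c above 1.2 m/s).
Of parcel_a, parcel_b, parcel_c only 2 to 3 are there at a start; the rules pass over those that are not, and their reading is None.
At some moment in a run one of parcel_a, parcel_b, parcel_c may be knocked a few centimetres aside while the robot is not near it.
It also fails if it takes over 208 s, if anything falls off the work surface, if the arm or the gripper's body presses on something with over 40 N, if the wrist force passes 120 N, or if a joint passes its speed limit or range.

## Working session

There is one attempt and no reset: what is moved stays moved. The work goes in short steps, Python scripts to look and compute and a shell command to move; the robot and the scene stay as the last step left them, time stands still between calls to the robot, and variables do not carry over. Pictures are saved under pics/ and viewed, at most 14 in all, crops included, and the job is handed in when it is done.

```bash
mkdir -p pics; ls
python3 - <<'E'
from workcell import ctrl, optics
import cv2,numpy as np
for n in ("top","side"):
    im=optics.get_image(n); cv2.imwrite(f"pics/{n}0.png",im[:,:,::-1])
    m=optics.camera_model(n); print(n,{k:(np.round(v,3).tolist() if k=='view' else v) for k,v in m.items()})
m=optics.camera_model("wrist");print(m)
print(ctrl.get_obs())
E
```

```text
pics
top {'fov_y': 54.49436916710496, 'cx': 311.8931765266187, 'cy': 193.96376321866356, 'k1': -0.050202791987744154, 'view': [[-0.024, -0.999, -0.022, -56.216], [0.998, -0.026, 0.066, -560.106], [-0.066, -0.02, 0.998, -1246.236], [0.0, 0.0, 0.0, 1.0]]}
side {'fov_y': 47.50725887215742, 'cx': 324.1112017228426, 'cy': 198.29777870312796, 'k1': 0.01424172777888992, 'view': [[-0.996, -0.086, -0.004, 536.214], [0.064, -0.774, 0.63, -134.656], [-0.057, 0.627, 0.777, -1220.821], [0.0, 0.0, 0.0, 1.0]]}
{'fov_y': 59.24788108239294, 'cx': 324.2670228378661, 'cy': 199.11660420586904, 'k1': 0.012539414955657248, 'hand_eye': array([[ 3.20334194e-04,  9.62809823e-01,  2.70179833e-01,
         7.51189210e+01],
       [ 9.99999595e-01, -8.11772448e-05, -8.96350453e-04,
        -9.10188126e-01],
       [-8.41082566e-04,  2.70180011e-01, -9.62809459e-01,
        -1.42732805e+02],
       [ 0.00000000e+00,  0.00000000e+00,  0.00000000e+00,
         1.00000000e+00]])}
{'t': 0.1, 'qpos': array([ 1.15297978e+00,  4.23782136e-01,  1.63063936e+00, -2.33705212e-05,
        1.08861034e+00, -1.89967196e-02]), 'qvel': array([ 0.00135795, -0.00129832, -0.00163415,  0.00184612, -0.00156612,
        0.00048422]), 'joint_torque': array([ 2.76377650e-04, -5.45611095e+01, -2.74324375e+01,  6.46306342e-02,
        1.87599793e-02, -1.91204117e-05]), 'ee_pos': array([242.48389997, 575.50121032, 240.65822865]), 'orientation': array([-6.22246508e-01, -3.07905448e+00,  2.21379734e-03]), 'ft_force': array([ 0.09420495, -0.43183916,  0.25775855]), 'moment': array([ 0.06191774,  0.00068216, -0.03739506]), 'grasp_force': 0.0, 'width': 87.83154681184988}
```

View pics/top0.png

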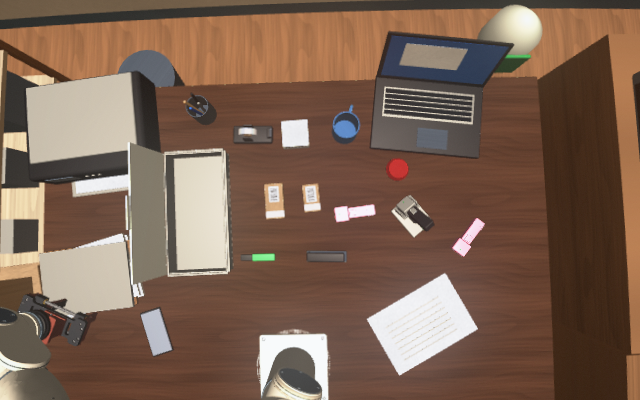

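View pics/side0.png

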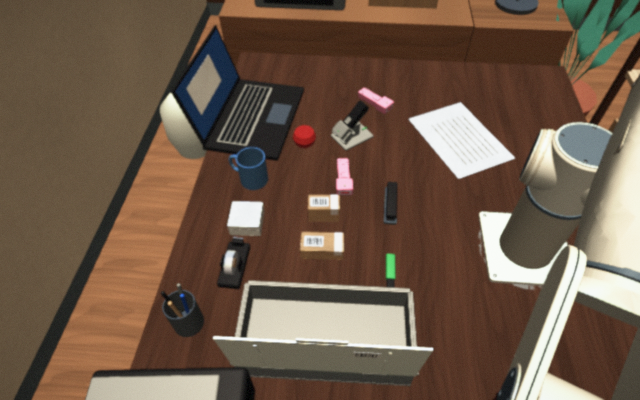

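```bash
cat > h.py <<'E'
import numpy as np, cv2
from scipy.spatial.transform import Rotation as Rn
from scipy.optimize import least_squares
from workcell import ctrl, optics
def cam(n,obs=None):
    m=optics.camera_model(n)
    if n=="wrist":
        o=obs or ctrl.get_obs(); T=np.eye(4); T[:3,:3]=Rn.from_rotvec(o["orientation"]).as_matrix(); T[:3,3]=o["ee_pos"]
        V=np.linalg.inv(T@m["hand_eye"])
    else: V=np.array(m["view"])
    f=200/np.tan(np.radians(m["fov_y"]/2))
    return dict(V=V,f=f,cx=m["cx"],cy=m["cy"],k=m["k1"])
def proj(c,P):
    P=np.atleast_2d(np.asarray(P,float)); q=P@c["V"][:3,:3].T+c["V"][:3,3]
    s=np.c_[q[:,0],-q[:,1]]/-q[:,2:3]; r2=(s**2).sum(1,keepdims=True)
    return s*(1+c["k"]*r2)*c["f"]+[c["cx"],c["cy"]]
def unproj(c,uv,z):
    uv=np.atleast_2d(np.asarray(uv,float)); K=np.array([[c["f"],0,c["cx"]],[0,c["f"],c["cy"]],[0,0,1]])
    s=cv2.undistortPoints(uv[:,None],K,np.array([c["k"],0,0,0,0]))[:,0]
    d=np.c_[s[:,0],-s[:,1],-np.ones(len(s))]@c["V"][:3,:3]; o=-c["V"][:3,:3].T@c["V"][:3,3]
    return o+d*((z-o[2])/d[:,2])[:,None]
def snap(n,name=None,crop=None,scale=1):
    o=ctrl.get_obs(); im=optics.get_image(n); c=cam(n,o if n=="wrist" else None)
    if name:
        x=im if crop is None else im[crop[1]:crop[3],crop[0]:crop[2]]
        cv2.imwrite(f"pics/{name}.png",cv2.resize(x,None,fx=scale,fy=scale,interpolation=cv2.INTER_CUBIC)[:,:,::-1])
    return im,c
def go(p,yaw=None,T=None):
    """print shift (units) in present tool axes and turn (units) to point-down pose with tool x at yaw (rad)"""
    o=ctrl.get_obs(); R=Rn.from_rotvec(o["orientation"]).as_matrix()
    d=R.T@(np.asarray(p,float)-o["ee_pos"])/40
    out="shift %s"%np.round(d,2)
    if yaw is not None:
        Rt=np.array([[np.cos(yaw),np.sin(yaw),0],[np.sin(yaw),-np.cos(yaw),0],[0,0,-1.]])
        out+=" turn %s"%np.round(np.degrees(Rn.from_matrix(R.T@Rt).as_rotvec())/6,2)
    print(out," now",np.round(o["ee_pos"],1),"yaw",round(float(np.arctan2(R[1,0],R[0,0])),3),"tool z",np.round(R[:,2],3))
E
python3 - <<'E'
from h import *
im,c=snap("top","stand1",(330,160,500,270),4)
for n,z in [("parcel_a",42),("scanner",90),("scanner_stand",5),("tote",40)]:
    for m in optics.masks_of(n,"top"):
        p=m["pixels"]; r=cv2.minAreaRect(np.argwhere(p)[:,::-1].astype(np.float32))
        print(n,round(m["conf"],2),np.round(m["extent"]),np.round(unproj(c,[r[0]],z)[0]),np.round(r[1]),round(r[2]))
for px in [(168,152),(226,150),(230,273),(167,275)]: print(np.round(unproj(c,[px],80)[0]))
go([450,0,300],np.pi/4)
E
```

```text
parcel_a 0.96 [309. 198.  17.  30.] [546. -68.  42.] [27. 15.] 87
parcel_a 0.77 [275. 200.  21.  36.] [540.  51.  42.] [35. 19.] 87
scanner 0.9 [356. 213.  39.  19.] [ 494. -198.   90.] [15. 41.] 86
scanner 0.61 [415. 213.  40.  31.] [ 484. -385.   90.] [41. 16.] 45
scanner 0.57 [468. 234.  33.  36.] [ 411. -545.   90.] [17. 41.] 41
scanner_stand 0.7 [405. 220.  32.  35.] [ 480. -394.    5.] [36. 26.] 49
scanner_stand 0.29 [309. 199.  18.  25.] [549. -65.   5.] [27. 16.] 85
tote 0.72 [179. 213. 107. 145.] [510. 362.  40.] [142. 107.] 89
tote 0.48 [274. 199.  18.  36.] [541.  51.  40.] [35. 19.] 87
[699. 381.  80.]
[700. 195.  80.]
[317. 187.  80.]
[314. 385.  80.]
shift [-10.37 -11.25  -1.47] turn [-0.    0.   18.69]  now [242.6 575.9 241.2] yaw 2.743 tool z [-0. -0. -1.]
```

View pics/stand1.png

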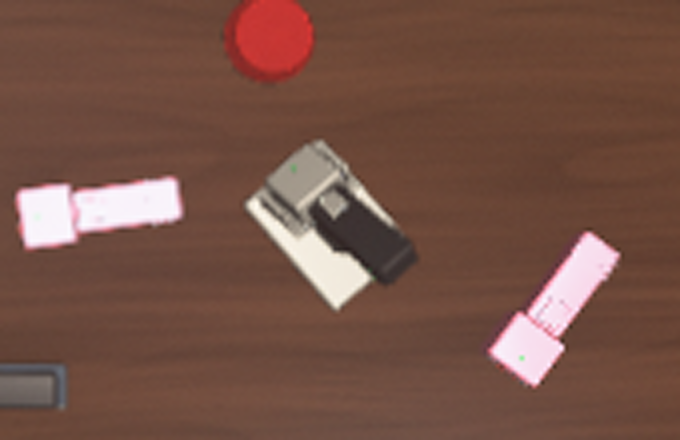

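```bash
python3 -m jog '[[0,0,-0.8,0,0,1,1],[0,0,-0.8,0,0,1,1],[0,0,-0.8,0,0,1,1],[0,0,-0.8,0,0,1,1],[0,0,-0.4,0,0,1,1],[0,0,0,0,0,1,1],[0,0,0,0,0,1,1],[0,0,0,0,0,1,1],[0,0,0,0,0,1,1],[0,0,0,0,0,1,1],[0,0,0,0,0,1,1],[0,0,0,0,0,1,1],[0,0,0,0,0,1,1],[0,0,0,0,0,1,1],[0,0,0,0,0,1,1],[0,0,0,0,0,1,1],[0,0,0,0,0,1,1],[0,0,0,0,0,1,1],[0,0,0,0,0,1,1],[0,0,0,0,0,0.9,1]]'
python3 -c "
from h import *
go([440,50,330],.66); go([450,-385,290],.66)"
```

```text
t: 2.35
ee_pos: [242.6, 575.8, 385.3]
orientation: [2.975, 1.01, -0.0]
ft_force: [0.0, -0.5, -0.6]
width: 87.5
grasp_force: 0.0
shift [-4.09 13.43  1.38] turn [ 0.    0.   -0.05]  now [242.6 575.8 385.3] yaw 0.655 tool z [-0. -0. -1.]
shift [-10.51  22.21   2.39] turn [ 0.    0.   -0.05]  now [242.6 575.8 385.3] yaw 0.655 tool z [-0. -0. -1.]
```

```bash
python3 -m jog '[[-0.3,0.96,0,0,0,0,1],[-0.3,0.96,0,0,0,0,1],[-0.3,0.96,0,0,0,0,1],[-0.3,0.96,0,0,0,0,1],[-0.3,0.96,0,0,0,0,1],[-0.3,0.96,0,0,0,0,1],[-0.3,0.96,0,0,0,0,1],[-0.3,0.96,0,0,0,0,1],[-0.3,0.96,0,0,0,0,1],[-0.3,0.96,0,0,0,0,1],[-0.3,0.96,0,0,0,0,1],[-0.3,0.96,0,0,0,0,1],[-0.3,0.96,0,0,0,0,1],[-0.3,0.96,0,0,0,0,1]]'
python3 - <<'E'
from h import *
im,c=snap("wrist","w1")
for n in ("parcel_a",):
    for m in optics.masks_of(n,"wrist"):
        p=m["pixels"]; r=cv2.minAreaRect(np.argwhere(p)[:,::-1].astype(np.float32)); print(n,round(m["conf"],2),np.round(m["extent"]),np.round(unproj(c,[r[0]],42)[0]))
go([450,-385,290],.66)
E
```

```text
t: 3.75
ee_pos: [439.2, 46.4, 385.6]
orientation: [2.973, 1.016, 0.001]
ft_force: [0.9, -0.3, -0.3]
width: 87.5
grasp_force: 0.0
parcel_a 0.91 [440. 147.  73.  71.] [546. -68.  42.]
parcel_a 0.6 [371.  94.  82.  92.] [540.  50.  42.]
shift [-6.34  8.67  2.4 ] turn [ 0.01  0.   -0.06]  now [440.   44.6 385.5] yaw 0.654 tool z [ 0.001 -0.001 -1.   ]
```

View pics/w1.png

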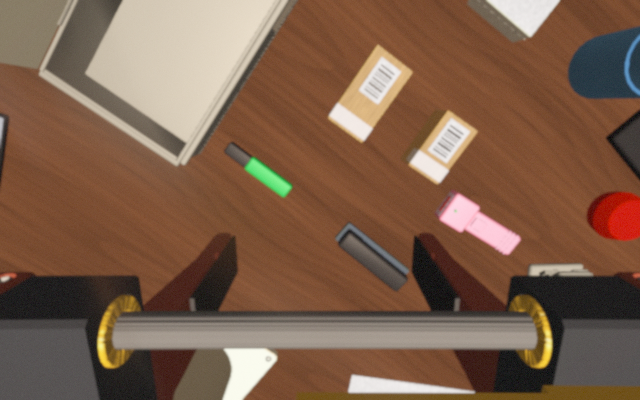

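```bash
cat >> h.py <<'E'
def labels(im,c,n="wrist"):
    """white blobs on parcels -> label centre & parcel yaw, for a (z 42) and b (z 58)"""
    hsv=cv2.cvtColor(im,cv2.COLOR_RGB2HSV)
    for m in optics.masks_of("parcel_a",n):
        if m["conf"]<.3: continue
        hull=cv2.fillPoly(np.zeros((400,640),np.uint8),[cv2.convexHull(np.argwhere(m["pixels"])[:,::-1].astype(np.int32))],1)
        w=((hsv[...,1]<70)&(hull>0)).astype(np.uint8)
        w=cv2.morphologyEx(w,cv2.MORPH_CLOSE,np.ones((3,3)))
        k,L,S,C=cv2.connectedComponentsWithStats(w)
        for i in range(1,k):
            if S[i,4]<150: continue
            for z in (42,58):
                P=unproj(c,np.argwhere(L==i)[:,::-1],z)[:,:2].astype(np.float32); r=cv2.minAreaRect(P)
                b=cv2.boxPoints(r); e=b[1]-b[0]; g=b[2]-b[1]; l=e if np.hypot(*e)>np.hypot(*g) else g
                print("conf",round(m["conf"],2),"px",np.round(C[i]),"z",z,"centre",np.round(r[0],1),"size",np.round(r[1],1),"long-side yaw deg",round(float(np.degrees(np.arctan2(l[1],l[0])))%180,1))
E
python3 - <<'E'
from h import *
im,c=snap("wrist"); labels(im,c)
E
python3 -m jog '[[-0.7,0.96,0.25,0,0,0,1],[-0.7,0.96,0.25,0,0,0,1],[-0.7,0.96,0.25,0,0,0,1],[-0.7,0.96,0.25,0,0,0,1],[-0.7,0.96,0.25,0,0,0,1],[-0.7,0.96,0.25,0,0,0,1],[-0.7,0.96,0,0,0,0,1],[-0.7,0.96,0,0,0,0,1],[-0.7,0.96,0,0,0,0,1],[0,0,0,0,0,0,1]]'
python3 - <<'E'
from h import *
im,c=snap("wrist","w2")
for m in optics.masks_of("scanner","wrist"): print(round(m["conf"],2),np.round(m["extent"]))
go([450,-385,290],.66)
E
```

```text
conf 0.95 px [377.  79.] z 42 centre [560.5  49.7] size [52.5 34.6] long-side yaw deg 3.4
conf 0.95 px [377.  79.] z 58 centre [558.4  51. ] size [50.8 33.5] long-side yaw deg 3.4
conf 0.95 px [349. 121.] z 42 centre [496.7  46.5] size [22.4 60. ] long-side yaw deg 92.7
conf 0.95 px [349. 121.] z 58 centre [496.7  47.9] size [21.6 58. ] long-side yaw deg 92.7
conf 0.68 px [439. 149.] z 42 centre [545.2 -74.3] size [81.1 58.6] long-side yaw deg 4.6
conf 0.68 px [439. 149.] z 58 centre [543.6 -68.9] size [78.4 56.7] long-side yaw deg 4.6
t: 4.95
ee_pos: [452.2, -382.7, 325.0]
orientation: [2.972, 1.013, 0.0]
ft_force: [1.1, 0.7, 0.4]
width: 87.3
grasp_force: 0.0
0.86 [351. 152.  46. 113.]
0.65 [231.  40. 116.  81.]
shift [-0.13  0.1   0.87] turn [-0.01 -0.   -0.01]  now [ 451.8 -378.8  324.9] yaw 0.659 tool z [-0.001  0.001 -1.   ]
```

View pics/w2.png

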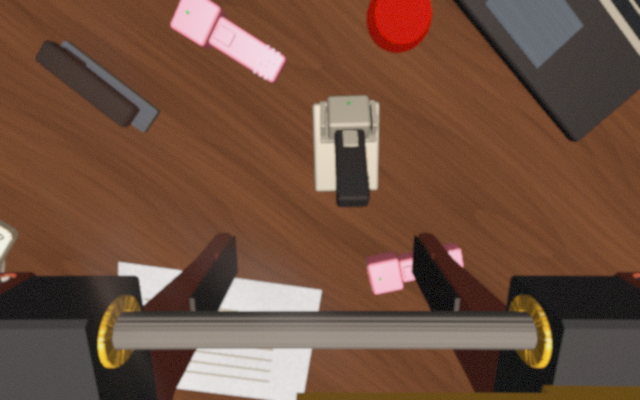

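Run:
```python
from h import *
im,c=snap("wrist","w2c",(290,80,410,215),4.4)
g=unproj(c,[(316,190),(378,189),(313,104),(379,102)],10); print(np.round(g,1))
# model projection for guess
def model(x,y,yaw):
    f=np.array([np.cos(yaw),np.sin(yaw),0]);l=np.array([-f[1],f[0],0]);u=np.array([0,0,1.]);a=np.radians(40)
    sx=f*np.cos(a)-u*np.sin(a); sz=f*np.sin(a)+u*np.cos(a); s0=np.array([x,y,68.])
    S=lambda p:s0+sx*p[0]+l*p[1]+sz*p[2]
    B=lambda p:np.array([x,y,0])+f*p[0]+l*p[1]+u*p[2]
    return [B((-57.5,42.5,10)),B((-57.5,-42.5,10)),S((-62,17,25)),S((-62,-17,25)),S((-62,17,0)),S((-62,-17,0)),S((68,24,30)),S((68,-24,30)),S((25,24,30)),S((25,-24,30))]
hsv=cv2.cvtColor(im,cv2.COLOR_RGB2HSV)
names="footL footR tailtopL tailtopR tailbotL tailbotR noseL noseR headbackL headbackR".split()
for yaw in (.66,):
  uv=proj(c,model(475,-385,yaw)); [print(n,np.round(p,1)) for n,p in zip(names,uv)]
```

```text
[[ 410.8 -395.2   10. ]
 [ 462.7 -460.    10. ]
 [ 496.8 -324.7   10. ]
 [ 549.3 -388.6   10. ]]
footL [307.6 190.4]
footR [371.  190.3]
tailtopL [327.4 193.6]
tailtopR [361.3 193.6]
tailbotL [327.2 203.6]
tailbotR [359.1 203.6]
noseL [320.8  88.6]
noseR [362.9  88.5]
headbackL [320.7 119.4]
headbackR [364.7 119.4]
```

View pics/w2c.png

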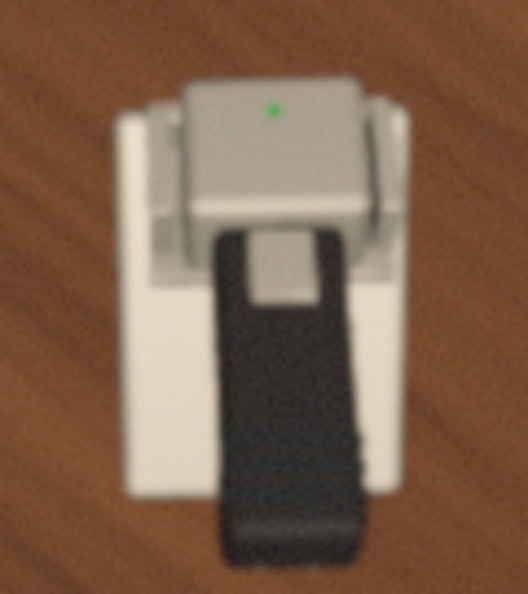

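Run:
```python
from h import *
c=cam("wrist")
def model(x,y,yaw):
    f=np.array([np.cos(yaw),np.sin(yaw),0]);l=np.array([-f[1],f[0],0]);u=np.array([0,0,1.]);a=np.radians(40)
    sx=f*np.cos(a)-u*np.sin(a); sz=f*np.sin(a)+u*np.cos(a); s0=np.array([x,y,68.])
    S=lambda p:s0+sx*p[0]+l*p[1]+sz*p[2]
    B=lambda p:np.array([x,y,0])+f*p[0]+l*p[1]+u*p[2]
    return [B((-57.5,42.5,10)),B((-57.5,-42.5,10)),B((57.5,42.5,10)),B((57.5,-42.5,10)),S((-62,17,0)),S((-62,-17,0)),S((-62,17,25)),S((-62,-17,25)),S((68,24,30)),S((68,-24,30)),S((25,24,30)),S((25,-24,30))],S((0,0,16))
ob=np.array([(127,495),(400,492),(117,112),(409,106),(225,563),(360,563),(222,520),(363,520),(187,82),(358,78),(187,200),(367,200)])/4.4+[290,80]-.4
s=least_squares(lambda v:(proj(c,model(*v)[0])-ob).ravel(),[475,-385,.66],loss="soft_l1",x_scale=[1,1,.01])
print(np.round(s.x,3)); print(np.round(s.fun.reshape(-1,2),1).tolist()); g=model(*s.x)[1]; print("grip",np.round(g,1))
go([g[0],g[1],170],s.x[2])
go(g,s.x[2])
```

```text
[ 478.769 -396.754    0.68 ]
[[-0.8, 2.2], [0.4, 1.7], [-0.8, 0.8], [0.5, 0.8], [-1.2, 0.6], [-0.1, -0.0], [0.1, 0.6], [1.9, 0.0], [-1.7, -4.9], [1.4, -4.8], [-0.9, -0.7], [2.2, -1.6]]
grip [ 486.8 -390.3   80.3]
shift [0.5  0.78 3.87] turn [-0.01 -0.   -0.19]  now [ 451.8 -378.   325. ] yaw 0.66 tool z [-0.001  0.001 -1.   ]
shift [0.5  0.79 6.12] turn [-0.01 -0.   -0.19]  now [ 451.8 -378.   325. ] yaw 0.66 tool z [-0.001  0.001 -1.   ]
```

```bash
python3 -m jog '[[0.25,0.4,0.8,0,0,-0.2,1],[0.25,0.4,0.8,0,0,0,1],[0,0,0.8,0,0,0,1],[0,0,0.8,0,0,0,1],[0,0,0.6,0,0,0,1],[0,0,0,0,0,0,1],[0,0,0,0,0,0,1],[0,0,0,0,0,0,1]]'
python3 -c "
from h import *
go([486.8,-390.3,80.3],.68)"
```

```text
t: 5.9
ee_pos: [488.0, -392.0, 175.4]
orientation: [2.959, 1.048, 0.002]
ft_force: [0.4, 0.2, -0.1]
width: 87.9
grasp_force: 0.0
shift [ 0.   -0.06  2.38] turn [ 0.03 -0.01  0.01]  now [ 488.  -392.   175.4] yaw 0.681 tool z [ 0.002 -0.002 -1.   ]
```

```bash
python3 -m jog '[[0,-0.06,0.6,0,0,0,1],[0,0,0.6,0,0,0,1],[0,0,0.6,0,0,0,1],[0,0,0.3,0,0,0,1],[0,0,0.28,0,0,0,1],[0,0,0,0,0,0,1],[0,0,0,0,0,0,0],[0,0,0,0,0,0,0],[0,0,0,0,0,0,0],[0,0,0,0,0,0,0],[0,0,0,0,0,0,0],[0,0,0,0,0,0,0],[0,0,0,0,0,0,0],[0,0,0,0,0,0,0]]'
python3 -c "
from h import *
go([486.8,-390.3,80.3],.68);o=ctrl.get_obs();print(o['ee_pos'],o['orientation'],o['ft_force'],o['width'],o['grasp_force'])"
```

```text
t: 7.3
ee_pos: [485.7, -390.8, 78.4]
orientation: [2.961, 1.047, 0.001]
ft_force: [1.5, -1.6, 0.5]
width: 33.8
grasp_force: 30.0
shift [ 0.03  0.01 -0.05] turn [ 0.01 -0.   -0.  ]  now [ 485.7 -390.8   78.4] yaw 0.68 tool z [ 0.001 -0.001 -1.   ]
[ 485.71181315 -390.78653592   78.40899706] [2.96080611e+00 1.04703918e+00 8.31660422e-04] [ 1.49130078 -1.57867073  0.4935793 ] 33.81071526411668 29.96005117893219
```

```bash
python3 -m jog '[[0,0,-0.3,0,0,0,0],[0,0,-0.6,0,0,0,0],[0,0,-0.8,0,0,0,0],[0,0,-0.8,0,0,0,0],[0,0,-0.8,0,0,0,0],[0,0,-0.3,0,0,0,0],[0,0,0,0,0,0,0]]'
python3 -c "
from h import *
go([464,-100,220],.68);o=ctrl.get_obs();print(o['ft_force'],o['width'],o['grasp_force'])"
```

```text
t: 8.0
ee_pos: [485.9, -390.8, 224.2]
orientation: [2.959, 1.047, 0.003]
ft_force: [-0.6, -0.3, -1.5]
width: 34.1
grasp_force: 30.0
shift [ 4.14 -6.    0.09] turn [ 0.03 -0.01 -0.  ]  now [ 485.9 -390.8  224.2] yaw 0.68 tool z [ 0.003 -0.002 -1.   ]
[-0.5618668  -0.28355266 -1.49273066] 34.097618171216645 29.95688706636429
```

```bash
python3 -m jog '[[0.3,-0.4,0,0,0,0,0],[0.5,-0.8,0,0,0,0,0],[0.6,-0.9,0,0,0,0,0],[0.6,-0.9,0,0,0,0,0],[0.6,-0.9,0,0,0,0,0],[0.6,-0.9,0,0,0,0,0],[0.6,-0.8,0,0,0,0,0],[0.3,-0.4,0,0,0,0,0],[0,0,0,0,0,0,0],[0,0,0,0,0,0,0],[0,0,0,0,0,0,0]]'
python3 - <<'E'
from h import *
im,c=snap("wrist","w3"); labels(im,c)
go([464,-28.3,147.5],.68)
E
```

```text
t: 9.1
ee_pos: [461.6, -101.0, 221.5]
orientation: [-2.962, -1.047, 0.002]
ft_force: [0.0, 0.0, -1.9]
width: 33.8
grasp_force: 30.0
conf 0.96 px [369.  73.] z 42 centre [558.6 -70.6] size [54.3 35.4] long-side yaw deg 4.5
conf 0.96 px [369.  73.] z 58 centre [556.5 -69.8] size [51.6 33.6] long-side yaw deg 4.5
conf 0.96 px [339. 115.] z 42 centre [515.5 -74.4] size [22.7 54.5] long-side yaw deg 94.8
conf 0.96 px [339. 115.] z 58 centre [515.6 -73.4] size [21.6 51.8] long-side yaw deg 94.8
conf 0.6 px [254.   4.] z 42 centre [538.1  37.5] size [ 9.6 20.5] long-side yaw deg 129.1
conf 0.6 px [254.   4.] z 58 centre [537.1  32.9] size [ 9.1 19.5] long-side yaw deg 129.1
conf 0.6 px [215.  42.] z 42 centre [496.5  45.6] size [21.4 61.6] long-side yaw deg 92.7
conf 0.6 px [215.  42.] z 58 centre [497.5  40.6] size [20.3 58.5] long-side yaw deg 92.7
shift [ 1.19 -1.39  1.86] turn [-0.    0.01 -0.01]  now [ 461.8 -101.4  221.8] yaw 0.679 tool z [-0.001  0.    -1.   ]
```

View pics/w3.png

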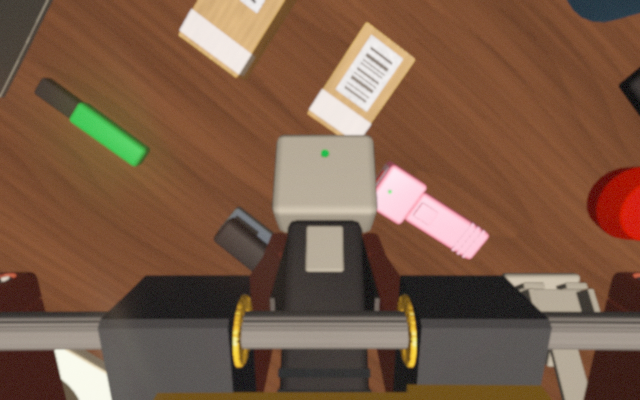

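```bash
python3 -m jog '[[0.4,-0.4,0.4,0,0,0,0],[0.4,-0.5,0.6,0,0,0,0],[0.39,-0.49,0.6,0,0,0,0],[0,0,0.26,0,0,0,0],[0,0,0,0,0,0,0],[0,0,0,0,0,0,0],[0,0,0,0,0,0,0],[0,0,0,0,0,0,0],[0,0,0,0,0,0,0],[0,0,0,0,0,0,0],[0,0,0,0,0,0,0],[0,0,0,0,0,0,0],[0,0,0,0,0,0,0],[0,0,0,0,0,0,0],[0,0,0,0,0,0,0],[0,0,0,0,0,0,0],[0,0,0,0,0,0,0],[0,0,0,0,0,0,0]]'
python3 - <<'E'
from h import *
im,c=snap("wrist","w4"); labels(im,c)
go([464,-28.3,147.5],.68)
go([556.5-96.4,-69.8-78,163.5],.68)
E
```

```text
t: 11.0
ee_pos: [464.1, -27.4, 147.8]
orientation: [2.962, 1.047, -0.0]
ft_force: [0.3, 0.0, -1.8]
width: 34.2
grasp_force: 30.0
conf 0.87 px [324.  27.] z 42 centre [559.7  49.8] size [50.  33.5] long-side yaw deg 3.0
conf 0.87 px [324.  27.] z 58 centre [557.1  47.8] size [46.7 31.3] long-side yaw deg 3.0
conf 0.87 px [270. 101.] z 42 centre [496.2  46.4] size [21.6 59.1] long-side yaw deg 92.7
conf 0.87 px [270. 101.] z 58 centre [497.7  44.6] size [20.2 55.3] long-side yaw deg 92.7
conf 0.75 px [465. 142.] z 42 centre [559.  -75.9] size [54.7 35.6] long-side yaw deg 4.6
conf 0.75 px [465. 142.] z 58 centre [556.4 -69.8] size [51.2 33.3] long-side yaw deg 4.6
conf 0.75 px [424. 192.] z 42 centre [515.2 -78.4] size [22.7 57.3] long-side yaw deg 94.7
conf 0.75 px [424. 192.] z 58 centre [515.5 -72.2] size [21.2 53.6] long-side yaw deg 94.7
shift [-0.02  0.02  0.01] turn [ 0. -0. -0.]  now [464.1 -27.4 147.8] yaw 0.68 tool z [ 0. -0. -1.]
shift [-1.97  2.28 -0.39] turn [ 0. -0. -0.]  now [464.1 -27.4 147.8] yaw 0.68 tool z [ 0. -0. -1.]
```

Run:
```python
from h import *
o=ctrl.get_obs(); c=cam("wrist",o); g=o["ee_pos"]; yaw=.68; u=np.array([0,0,1.]); f=np.array([np.cos(yaw),np.sin(yaw),0]);l=np.array([-f[1],f[0],0])
for a in (37,40,43):
    a=np.radians(a); sx=f*np.cos(a)-u*np.sin(a); sz=f*np.sin(a)+u*np.cos(a)
    S=lambda p:g+sx*p[0]+l*p[1]+sz*(p[2]-16)
    print([np.round(proj(c,S(p))[0],1).tolist() for p in [(68,24,30),(68,-24,30),(25,24,30),(25,-24,30)]])
```

```text
[[275.8, 121.5], [376.0, 121.5], [270.9, 205.6], [381.3, 205.6]]
[[276.8, 124.6], [374.9, 124.6], [271.4, 205.2], [380.8, 205.2]]
[[277.8, 127.9], [373.9, 127.9], [271.9, 204.9], [380.2, 204.9]]
```

View pics/w4.png

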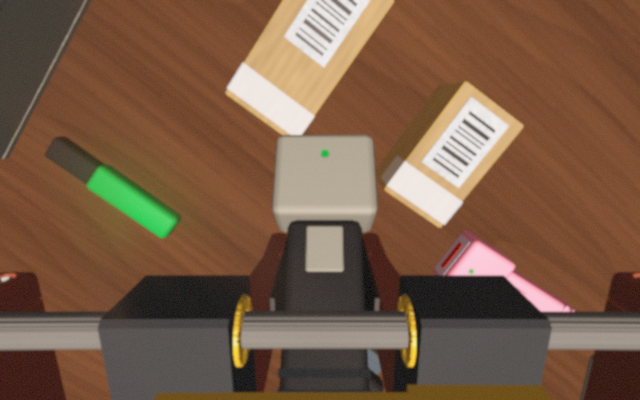

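```bash
python3 -m jog '[[0.2,0,0,0,0,0,0],[0,0,0,0,0,0,0],[0,0,0,0,0,0,0],[0,0,0,0,0,0,0],[0,0,0,0,0,0,0],[0,0,0,0,0,0,0],[0,0,0,0,0,0,0],[0,0,0,0,0,0,0],[0,0,0,0,0,0,0],[0,0,0,0,0,0,0],[0,0,0,0,0,0,0],[0,0,0,0,0,0,0]]'
python3 -m jog '[[-0.4,0.4,-0.4,0,0,0,0],[-0.5,0.6,0,0,0,0,0],[-0.5,0.6,0,0,0,0,0],[-0.5,0.5,0,0,0,0,0],[-0.17,0.2,0,0,0,0,0],[0,0,0,0,0,0,0],[0,0,0,0,0,0,0],[0,0,0,0,0,0,0],[0,0,0,0,0,0,0],[0,0,0,0,0,0,0],[0,0,0,0,0,0,0]]'
python3 - <<'E'
from h import *
im,c=snap("wrist"); labels(im,c)
go([556.5-96.4,-69.8-78,163.5],.68)
E
```

```text
t: 12.3
ee_pos: [470.3, -22.4, 147.8]
orientation: [2.962, 1.047, -0.0]
ft_force: [-0.0, 1.3, -1.6]
width: 33.8
grasp_force: 30.0
t: 13.4
ee_pos: [463.8, -145.6, 163.8]
orientation: [2.961, 1.048, 0.0]
ft_force: [-0.3, 0.6, -1.6]
width: 33.7
grasp_force: 30.0
conf 0.87 px [323.  30.] z 42 centre [558.8 -67.8] size [54.7 35.8] long-side yaw deg 4.8
conf 0.87 px [323.  30.] z 58 centre [556.5 -69.7] size [51.4 33.6] long-side yaw deg 4.8
conf 0.87 px [290.  79.] z 42 centre [515.3 -71.6] size [22.7 54.8] long-side yaw deg 94.7
conf 0.87 px [290.  79.] z 58 centre [515.5 -73.3] size [21.3 51.5] long-side yaw deg 94.7
conf 0.8 px [159.  10.] z 42 centre [491.4  24.5] size [17.1 36.3] long-side yaw deg 129.3
conf 0.8 px [159.  10.] z 58 centre [493.1  17. ] size [16.  34.1] long-side yaw deg 129.3
shift [-0.1  -0.02  0.01] turn [ 0. -0.  0.]  now [ 463.8 -145.7  163.8] yaw 0.68 tool z [ 0.  0. -1.]
```

```bash
python3 -m jog '[[0,0,0,0,0,0,0],[0,0,0,0,0,0,0],[0,0,0,0,0,0,0],[0,0,0,0,0,0,0],[0,0,0,0,0,0,0],[0,0,0,0,0,0,0],[0.1,0,0,0,0,0,0],[0,0,0,0,0,0,0],[0,0,0,0,0,0,0],[0,0,0,0,0,0,0],[0,0,0,0,0,0,0],[0,0,0,0,0,0,0],[0,0,0,0,0,0,0],[0,0,0,0,0,0,0],[0,0,0,0,0,0,0],[0,0,0,0,0,0,0],[0,0,0,0,0,0,0]]'
python3 -c "
from h import *
go([485.7,-390.8,225],.68)"
```

```text
t: 15.2
ee_pos: [466.8, -143.5, 163.8]
orientation: [-2.962, -1.047, 0.0]
ft_force: [-0.1, 0.7, -2.6]
width: 34.1
grasp_force: 30.0
shift [-3.52  5.1  -1.53] turn [-0.  0. -0.]  now [ 466.8 -143.5  163.8] yaw 0.68 tool z [-0.  0. -1.]
```

```bash
python3 -m jog '[[-0.2,0.3,-0.5,0,0,0,0],[-0.5,0.7,-0.6,0,0,0,0],[-0.6,0.9,-0.43,0,0,0,0],[-0.6,0.9,0,0,0,0,0],[-0.6,0.9,0,0,0,0,0],[-0.6,0.9,0,0,0,0,0],[-0.42,0.5,0,0,0,0,0],[0,0,0,0,0,0,0],[0,0,0,0,0,0,0],[0,0,0,0,0,0,0]]'
python3 -c "
from h import *
go([485.7,-390.8,78.4],.68)"
```

```text
t: 16.2
ee_pos: [485.3, -389.5, 224.6]
orientation: [-2.961, -1.048, 0.001]
ft_force: [0.4, 1.0, -2.1]
width: 33.8
grasp_force: 30.0
shift [-0.01  0.04  3.66] turn [-0.01  0.    0.  ]  now [ 485.3 -389.5  224.6] yaw 0.68 tool z [-0.001  0.001 -1.   ]
```

```bash
python3 -m jog '[[0,0.02,0.7,0,0,0,0],[0,0,0.7,0,0,0,0],[0,0,0.6,0,0,0,0],[0,0,0.4,0,0,0,0],[0,0,0.4,0,0,0,0],[0,0,0.3,0,0,0,0],[0,0,0.3,0,0,0,0],[0,0,0.2,0,0,0,0],[0,0,0.05,0,0,0,0],[0,0,0,0,0,0,0],[0,0,0,0,0,0,0]]'
python3 -c "
from h import *
go([485.7,-390.8,78.4],.68);print(ctrl.get_obs()['ft_force'])"
```

```text
t: 17.3
ee_pos: [486.4, -391.7, 79.5]
orientation: [2.961, 1.047, 0.001]
ft_force: [-0.3, -0.3, -2.3]
width: 33.7
grasp_force: 30.0
shift [-0.   -0.03  0.03] turn [ 0.01 -0.   -0.  ]  now [ 486.4 -391.7   79.5] yaw 0.68 tool z [ 0.001 -0.001 -1.   ]
[-0.29641998 -0.32147177 -2.30158253]
```

Lower the last mm, release, lift, look.

```bash
python3 -m jog '[[0,-0.02,0.03,0,0,0,0],[0,0,0,0,0,0,0],[0,0,0,0,0,0,1],[0,0,0,0,0,0,1],[0,0,0,0,0,0,1],[0,0,0,0,0,0,1],[0,0,0,0,0,0,1],[0,0,0,0,0,0,1],[0,0,0,0,0,0,1],[0,0,-0.4,0,0,0,1],[0,0,-0.8,0,0,0,1],[0,0,-1,0,0,0,1],[0,0,-1,0,0,0,1],[0,0,-1,0,0,0,1],[0,0,-1,0,0,0,1],[-0.9,0.1,-1,0,0,0,1],[0,0,0,0,0,0,1],[0,0,0,0,0,0,1]]'
python3 - <<'E'
from h import *
im,c=snap("wrist","w5",(230,60,450,260),3)
def S(p,yaw=.68,x=478.8,y=-396.8):
    f=np.array([np.cos(yaw),np.sin(yaw),0]);l=np.array([-f[1],f[0],0]);u=np.array([0,0,1.]);a=np.radians(40)
    return np.array([x,y,68.])+(f*np.cos(a)-u*np.sin(a))*p[0]+l*p[1]+(f*np.sin(a)+u*np.cos(a))*p[2]
print([np.round((proj(c,S(p))[0]-[230,60])*3).tolist() for p in [(-62,17,0),(-62,-17,0),(-62,17,25),(68,24,30),(68,-24,30),(25,24,30)]])
go([540,60,250],.05)
E
```

```text
t: 19.1
ee_pos: [461.7, -415.0, 324.8]
orientation: [2.96, 1.045, 0.002]
ft_force: [0.4, -0.2, -0.5]
width: 87.9
grasp_force: 0.0
[[225.0, 404.0], [322.0, 403.0], [222.0, 371.0], [210.0, 58.0], [337.0, 58.0], [207.0, 150.0]]
shift [ 8.97 -7.99  1.83] turn [-0.   -0.    6.01]  now [ 461.6 -414.2  323.1] yaw 0.679 tool z [ 0.  0. -1.]
```

View pics/w5.png

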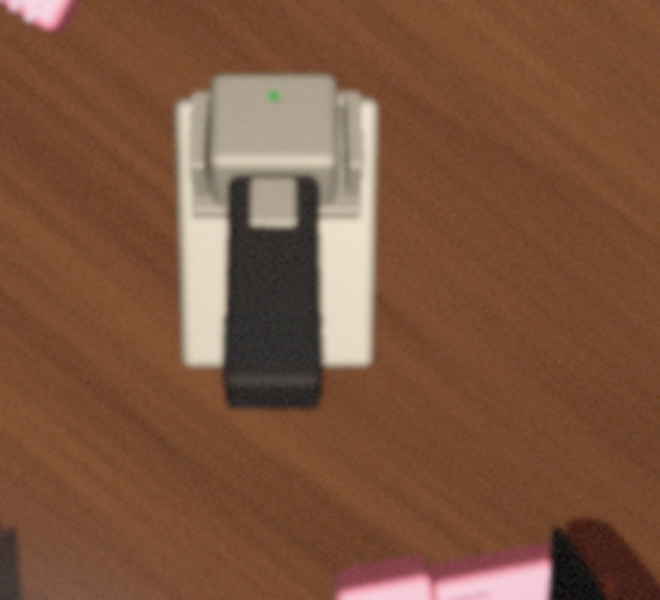

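```bash
python3 -m jog '[[0,0,0,0,0,1,1],[0,0,0,0,0,1,1],[0,0,0,0,0,1,1],[0,0,0,0,0,1,1],[0,0,0,0,0,1,1],[0,0,0,0,0,1,1],[0,-0.5,0.2,0,0,0,1],[0,-0.9,0.2,0,0,0,1],[0,-0.9,0.2,0,0,0,1],[0,-0.9,0.2,0,0,0,1],[0,-0.9,0.2,0,0,0,1],[0,-0.9,0.2,0,0,0,1],[0,-0.9,0.2,0,0,0,1],[0,-0.9,0.2,0,0,0,1],[0,-0.9,0.2,0,0,0,1],[0,-0.9,0,0,0,0,1],[0,-0.9,0,0,0,0,1],[0,-0.8,0,0,0,0,1],[0,0,0,0,0,0,1],[0,0,0,0,0,0,1]]'
python3 - <<'E'
from h import *
im,c=snap("wrist"); labels(im,c)
go([538.1,48.5,110],.05); go([544.5,-70.8,120],.08)
E
```

```text
t: 21.15
ee_pos: [439.9, -2.2, 249.9]
orientation: [3.14, 0.085, -0.004]
ft_force: [0.5, -0.3, 0.3]
width: 87.7
grasp_force: 0.0
conf 0.94 px [408.  51.] z 42 centre [558.6 -73.2] size [54.3 35.2] long-side yaw deg 4.9
conf 0.94 px [408.  51.] z 58 centre [556.5 -69.8] size [51.8 33.6] long-side yaw deg 4.9
conf 0.94 px [405. 101.] z 42 centre [515.8 -75.6] size [22.9 55.6] long-side yaw deg 94.7
conf 0.94 px [405. 101.] z 58 centre [515.6 -72.1] size [21.8 53. ] long-side yaw deg 94.7
conf 0.64 px [275.  42.] z 42 centre [560.3  50. ] size [51.5 33.8] long-side yaw deg 1.7
conf 0.64 px [275.  42.] z 58 centre [558.1  47.8] size [49.1 32.3] long-side yaw deg 1.7
conf 0.64 px [278. 114.] z 42 centre [496.6  46.2] size [21.7 59.2] long-side yaw deg 92.4
conf 0.64 px [278. 114.] z 58 centre [497.3  44.2] size [20.7 56.5] long-side yaw deg 92.4
shift [ 2.51 -1.17  3.5 ] turn [0.   0.01 0.02]  now [440.4  -3.4 250.2] yaw 0.052 tool z [-0.001 -0.    -1.   ]
shift [2.52 1.82 3.25] turn [ 0.    0.01 -0.27]  now [440.4  -3.4 250.2] yaw 0.052 tool z [-0.001 -0.    -1.   ]
```

```bash
python3 -m jog '[[0.5,-0.2,0.5,0,0,0,1],[0.8,-0.4,0.8,0,0,0,1],[0.8,-0.4,0.8,0,0,0,1],[0.41,-0.17,0.8,0,0,0,1],[0,0,0.6,0,0,0,1],[0,0,0,0,0,0,1],[0,0,0.6,0,0,0,1],[0,0,0.6,0,0,0,1],[0,0,0.4,0,0,0,1],[0,0,0.3,0,0,0,1],[0,0,0.1,0,0,0,1],[0,0,0,0,0,0,1],[0,0,0,0,0,0,0],[0,0,0,0,0,0,0],[0,0,0,0,0,0,0],[0,0,0,0,0,0,0],[0,0,0,0,0,0,0],[0,0,0,0,0,0,0],[0,0,0,0,0,0,0]]'
python3 - <<'E'
from h import *
go([538.1,48.5,30],.05); im,c=snap("top","top1",(100,100,340,300),3)
p=[(700,192),(700,382),(315,382),(315,192)]
E
```

```text
t: 23.15
ee_pos: [538.8, 48.9, 31.2]
orientation: [-3.141, -0.081, -0.001]
ft_force: [-1.2, 0.6, 5.3]
width: 57.5
grasp_force: 30.0
shift [-0.02  0.01  0.03] turn [-0.   -0.    0.01]  now [538.8  48.9  31.2] yaw 0.052 tool z [ 0.  0. -1.]
```

View pics/top1.png

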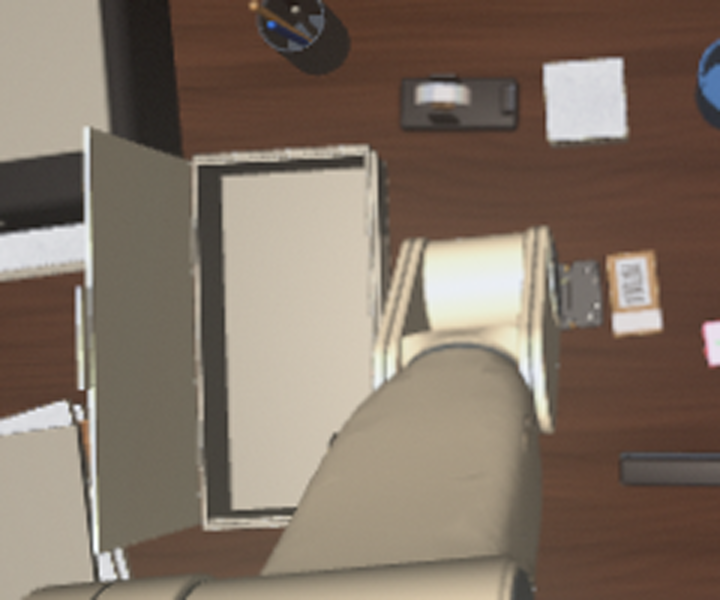

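Run:
```python
from h import *
c=cam("top")
def T(x,y,yaw,P): # tote frame -> world
    return np.array(P)@Rn.from_euler('z',yaw).as_matrix().T+[x,y,0]
ob=np.array([(193,157),(375,148),(206,528),(86,130),(98,550)])/3+[100,100]-.33
ob=np.vstack([ob,[230,273]])
def M(v):
    x,y,w,th=v; e=[95-190*np.cos(th),80.5+190*np.sin(th)]
    # tote +x = away from parcels(world +y); tote +y = world -x
    return T(x,y,w,[(95,-190,80),(-95,-190,80),(95,190,80),(e[0],-190,e[1]),(e[0],190,e[1]),(-95,190,80)])
s=least_squares(lambda v:(proj(c,M(v))-ob).ravel(),[507,287,np.pi/2,1.7],x_scale=[1,1,.01,.01],loss="soft_l1")
print(np.round(s.x,3),np.degrees(s.x[2])); print(np.round(s.fun.reshape(-1,2),1).tolist()); print(np.round(M(s.x)))
np.save("tote.npy",s.x)
x,y,w,th=s.x
for p in [(-10,-80),(-10,75)]: print("place",p,np.round(T(x,y,w,[(*p,5)]),1))
cs=cam("side"); print("side check",np.round(proj(cs,M(s.x))).tolist())
```

```text
[508.257 289.8     1.603   1.698] 91.83859260982112
[[0.9, 1.4], [-0.5, 0.6], [0.5, -1.2], [0.1, -0.9], [-0.1, 1.9], [-0.7, -1.4]]
[[695. 391.  80.]
 [701. 201.  80.]
 [315. 379.  80.]
 [694. 415. 269.]
 [315. 403. 269.]
 [321. 189.  80.]]
place (-10, -80) [[588.5 282.4   5. ]]
place (-10, 75) [[433.6 277.4   5. ]]
side check [[233.0, 362.0], [248.0, 281.0], [416.0, 372.0], [213.0, 338.0], [434.0, 349.0], [410.0, 288.0]]
```

```bash
python3 -m jog '[[0,0,-0.3,0,0,0,0],[0,0,-0.6,0,0,0,0],[0,0,-0.8,0,0,0,0],[0,0,-0.8,0,0,0,0],[0,0,-0.6,0,0,0,0],[0,0,0,0,0,0,0],[0,0,0,0,0,0,0]]'
python3 - <<'E'
from h import *
x,y,w,th=np.load("tote.npy"); c=cam("top")
Tw=lambda P:np.array(P)@Rn.from_euler('z',w).as_matrix().T+[x,y,0]
print(np.round([proj(c,(538.8,48.9,z))[0] for z in (200,300,400)]))
a=Tw((-30,-80,0)); print(a); go([a[0],a[1],150],.032)
E
```

```text
t: 23.9
ee_pos: [538.4, 48.9, 155.0]
orientation: [-3.141, -0.081, -0.001]
ft_force: [0.8, -0.3, -2.3]
width: 57.8
grasp_force: 30.0
[[268. 198.]
 [263. 196.]
 [256. 193.]]
[589.17811578 262.38176468   0.        ]
shift [ 1.54 -5.27  0.13] turn [-0.   -0.01  0.19]  now [538.4  48.9 155. ] yaw 0.052 tool z [ 0.001  0.    -1.   ]
```

```bash
python3 -m jog '[[0.1,-0.3,0,0,0,0.2,0],[0.2,-0.6,0,0,0,0,0],[0.24,-0.8,0,0,0,0,0],[0.24,-0.8,0,0,0,0,0],[0.24,-0.8,0,0,0,0,0],[0.24,-0.8,0,0,0,0,0],[0.2,-0.7,0,0,0,0,0],[0.08,-0.47,0,0,0,0,0],[0,0,0,0,0,0,0],[0,0,0,0,0,0,0],[0,0,0,0,0,0,0]]'
python3 - <<'E'
from h import *
im,c=snap("wrist","w6"); go([589.2,262.4,36],.032); print(ctrl.get_obs()['ft_force'])
E
```

```text
t: 25.0
ee_pos: [592.8, 260.2, 154.1]
orientation: [3.14, 0.047, -0.003]
ft_force: [1.0, -0.1, -1.2]
width: 57.8
grasp_force: 30.0
shift [-0.09 -0.06  2.96] turn [ 0.01  0.01 -0.02]  now [593.  260.2 154.4] yaw 0.03 tool z [-0.001 -0.001 -1.   ]
[-0.04916469 -0.3319851  -1.79146234]
```

View pics/w6.png

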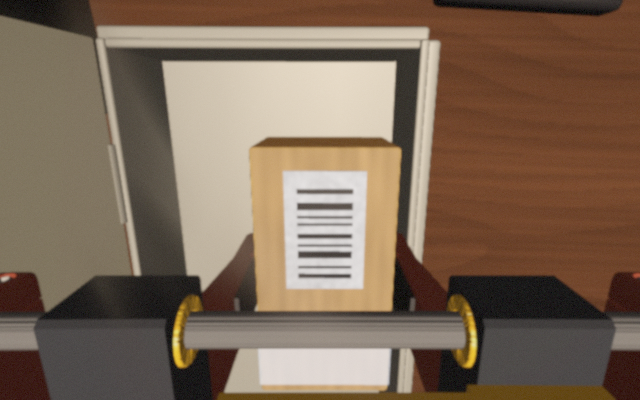

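```bash
python3 -m jog '[[-0.09,-0.06,0.5,0,0,0,0],[0,0,0.6,0,0,0,0],[0,0,0.6,0,0,0,0],[0,0,0.5,0,0,0,0],[0,0,0.3,0,0,0,0],[0,0,0.2,0,0,0,0],[0,0,0.1,0,0,0,0],[0,0,0.08,0,0,0,0],[0,0,0,0,0,0,0],[0,0,0,0,0,0,0]]'
python3 - <<'E'
from h import *
go([589.2,262.4,36.2],.032); print(ctrl.get_obs()['ft_force'])
E
```

```text
t: 26.05
ee_pos: [590.2, 264.0, 40.3]
orientation: [-3.141, -0.048, -0.002]
ft_force: [0.2, -0.8, -1.8]
width: 57.8
grasp_force: 30.0
shift [-0.03  0.04  0.1 ] turn [-0.   -0.01 -0.01]  now [590.2 264.   40.3] yaw 0.031 tool z [ 0.001  0.    -1.   ]
[ 0.15002963 -0.77587051 -1.78278792]
```

```bash
python3 -m jog '[[0,0,0.04,0,0,0,0],[0,0,0.04,0,0,0,0],[0,0,0.02,0,0,0,0],[0,0,0.02,0,0,0,0],[0,0,0,0,0,0,0],[0,0,0,0,0,0,0]]'
```

```text
t: 26.65
ee_pos: [590.0, 263.9, 36.2]
orientation: [-3.141, -0.048, -0.001]
ft_force: [-4.2, -1.0, 10.2]
width: 57.7
grasp_force: 30.0
```

```bash
python3 -m jog '[[0,0,0,0,0,0,0.8],[0,0,0,0,0,0,0.8],[0,0,0,0,0,0,0.8],[0,0,0,0,0,0,0.8],[0,0,-0.3,0,0,0,0.8],[0,0,-0.6,0,0,0,0.8],[0,0,-0.8,0,0,0,0.8],[0,0,-0.8,0,0,0,0.8],[0,0,-0.8,0,0,0,0.8],[0,0,-0.8,0,0,0,0.8],[-0.3,0.5,-0.2,0,0,-0.2,0.8],[-0.4,0.8,0,0,0,-0.2,1],[-0.4,0.9,0,0,0,0,1],[-0.4,0.9,0,0,0,0,1],[-0.4,0.9,0,0,0,0,1],[-0.4,0.9,0,0,0,0,1],[-0.4,0.9,0,0,0,0,1],[-0.4,0.9,0,0,0,0,1],[-0.3,0.6,0,0,0,0,1],[0,0,0,0,0,0,1]]'
python3 -m jog '[[0,0,0,0,0,0,1],[0,0,0,0,0,0,1]]'
python3 - <<'E'
from h import *
im,c=snap("wrist"); labels(im,c)
go([544.5,-70.8,38],.082)
E
```

```text
t: 28.65
ee_pos: [472.6, -38.7, 207.6]
orientation: [3.139, 0.108, 0.0]
ft_force: [0.1, -0.3, -0.3]
width: 88.0
grasp_force: 0.0
t: 28.85
ee_pos: [474.4, -35.8, 207.3]
orientation: [-3.139, -0.114, -0.001]
ft_force: [-1.1, 0.1, -0.3]
width: 87.7
grasp_force: 0.0
conf 0.95 px [374.  90.] z 42 centre [556.7 -72. ] size [54.3 35.7] long-side yaw deg 4.2
conf 0.95 px [374.  90.] z 58 centre [556.1 -69.8] size [51.5 33.8] long-side yaw deg 4.2
conf 0.95 px [373. 143.] z 42 centre [514.2 -75. ] size [22.5 55. ] long-side yaw deg 94.2
conf 0.95 px [373. 143.] z 58 centre [515.9 -72.7] size [21.3 52.1] long-side yaw deg 94.2
shift [1.68 1.01 4.23] turn [-0.   -0.   -0.08]  now [474.3 -35.6 207. ] yaw 0.074 tool z [ 0.  0. -1.]
```

```bash
python3 -m jog '[[0.5,0.3,0.4,0,0,0,1],[0.7,0.4,0.6,0,0,0,1],[0.48,0.31,0.6,0,0,0,1],[0,0,0.3,0,0,0,1],[0,0,0.6,0,0,0,1],[0,0,0.6,0,0,0,1],[0,0,0.5,0,0,0,1],[0,0,0.4,0,0,0,1],[0,0,0.2,0,0,0,1],[0,0,0,0,0,0,1],[0,0,0,0,0,0,0],[0,0,0,0,0,0,0],[0,0,0,0,0,0,0],[0,0,0,0,0,0,0],[0,0,0,0,0,0,0],[0,0,0,0,0,0,0],[0,0,0,0,0,0,0],[0,0,0,0,0,0,0]]'
python3 - <<'E'
from h import *
go([544.5,-70.8,38],.082)
E
python3 -m jog '[[0,0,-0.3,0,0,0,0],[0,0,-0.6,0,0,0,0],[0,0,-0.8,0,0,0,0],[0,0,-0.8,0,0,0,0],[0,0,-0.7,0,0,0,0],[0,0,0,0,0,0,0],[0,0,0,0,0,0,0]]'
python3 - <<'E'
from h import *
x,y,w,th=np.load("tote.npy")
a=np.array((-30,75,0))@Rn.from_euler('z',w).as_matrix().T+[x,y,0]; print(a); go([a[0],a[1],166],.032)
E
```

```text
t: 30.75
ee_pos: [543.9, -71.9, 39.2]
orientation: [3.14, 0.114, 0.001]
ft_force: [-1.2, -0.6, 5.4]
width: 49.5
grasp_force: 30.0
shift [ 0.02 -0.03  0.03] turn [ 0.   -0.   -0.09]  now [543.9 -71.9  39.2] yaw 0.072 tool z [ 0. -0. -1.]
t: 31.45
ee_pos: [543.7, -72.0, 167.3]
orientation: [3.139, 0.114, 0.002]
ft_force: [0.6, 0.0, -1.8]
width: 50.0
grasp_force: 30.0
[434.25791345 257.4087466    0.        ]
shift [-2.13 -8.41  0.03] turn [ 0.   -0.01  0.39]  now [543.7 -72.  167.3] yaw 0.072 tool z [ 0.001 -0.    -1.   ]
```

```bash
python3 -m jog '[[-0.1,-0.4,0,0,0,0.4,0],[-0.2,-0.8,0,0,0,0,0],[-0.2,-0.9,0,0,0,0,0],[-0.2,-0.9,0,0,0,0,0],[-0.25,-0.9,0,0,0,0,0],[-0.25,-0.9,0,0,0,0,0],[-0.25,-0.9,0,0,0,0,0],[-0.25,-0.9,0,0,0,0,0],[-0.2,-0.9,0,0,0,0,0],[-0.13,-0.5,0,0,0,0,0],[0,-0.3,0,0,0,0,0],[0,0,0,0,0,0,0],[0,0,0,0,0,0,0]]'
python3 - <<'E'
from h import *
im,c=snap("wrist","w7"); go([434.3,257.4,44.2],.032)
E
```

```text
t: 32.75
ee_pos: [451.5, 256.5, 166.1]
orientation: [3.14, 0.048, -0.002]
ft_force: [-0.7, -0.5, -1.1]
width: 50.0
grasp_force: 30.0
shift [-0.43 -0.05  3.05] turn [ 0.01  0.01 -0.02]  now [451.7 256.2 166.3] yaw 0.03 tool z [-0.001 -0.001 -1.   ]
```

View pics/w7.png

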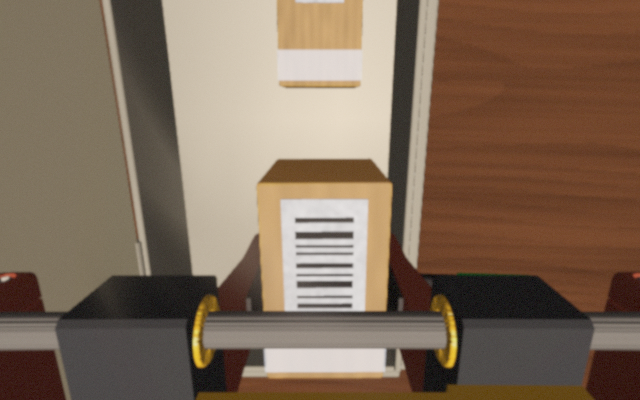

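```bash
python3 -m jog '[[-0.2,-0.05,0.5,0,0,0,0],[0,0,0.6,0,0,0,0],[0,0,0.6,0,0,0,0],[0,0,0.5,0,0,0,0],[0,0,0.4,0,0,0,0],[0,0,0.2,0,0,0,0],[0,0,0.1,0,0,0,0],[0,0,0.05,0,0,0,0],[0,0,0,0,0,0,0],[0,0,0,0,0,0,0]]'
python3 -m jog '[[0,0,0.03,0,0,0,0],[0,0,0.03,0,0,0,0],[0,0,0.02,0,0,0,0],[0,0,0,0,0,0,0],[0,0,0,0,0,0,0]]'
```

```text
t: 33.8
ee_pos: [444.1, 259.1, 49.5]
orientation: [-3.141, -0.048, -0.002]
ft_force: [0.0, -0.4, -1.8]
width: 49.6
grasp_force: 30.0
t: 34.3
ee_pos: [443.7, 259.0, 45.6]
orientation: [3.141, 0.048, -0.0]
ft_force: [-0.0, -0.1, -1.1]
width: 49.9
grasp_force: 30.0
```

```bash
python3 -m jog '[[0,0,0.02,0,0,0,0],[0,0,0.02,0,0,0,0],[0,0,0,0,0,0,0],[0,0,0,0,0,0,0]]'
```

```text
t: 34.7
ee_pos: [443.7, 259.0, 44.2]
orientation: [-3.141, -0.048, -0.0]
ft_force: [-0.4, -0.8, 2.7]
width: 49.6
grasp_force: 30.0
```

```bash
python3 -m jog '[[0,0,0,0,0,0,0.72],[0,0,0,0,0,0,0.72],[0,0,0,0,0,0,0.72],[0,0,0,0,0,0,0.72],[0,0,-0.3,0,0,0,0.72],[0,0,-0.6,0,0,0,0.72],[0,0,-0.8,0,0,0,0.72],[0,0,-0.9,0,0,0,0.5],[0,0,-0.9,0,0,0,0.2],[0,0,-1,0,0,0,0],[0,0,-1,0,0,0,0],[0,0,-1,0,0,0,0],[0,0,-1,0,0,0,0],[0,0,0,0,0,0,0],[0,0,0,0,0,0,0]]'
python3 - <<'E'
from h import *
im,c=snap("wrist","w8"); go([505,480,340],np.pi/2); print(ctrl.get_obs()['width'])
for m in optics.masks_of("parcel_a","wrist"): print(round(m["conf"],2),np.round(m["extent"]))
E
```

```text
t: 36.2
ee_pos: [443.7, 259.0, 345.5]
orientation: [-3.14, -0.048, -0.004]
ft_force: [-0.2, -0.7, -0.7]
width: 2.7
grasp_force: 0.0
shift [ 1.72 -5.48  0.1 ] turn [ -0.     0.   -14.71]  now [443.1 258.6 344. ] yaw 0.031 tool z [-0. -0. -1.]
0.9061358741419134
0.78 [323.  42.  52.  84.]
```

View pics/w8.png

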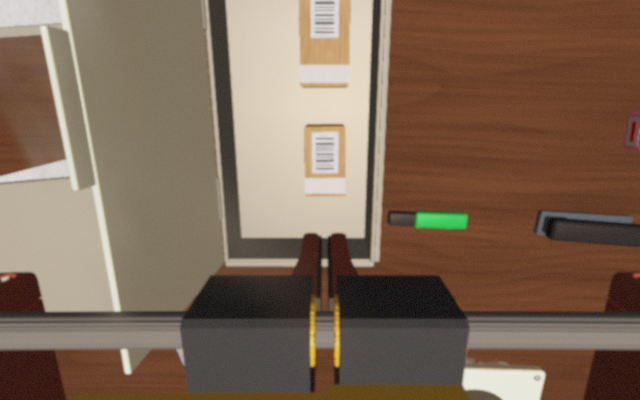

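```bash
python3 -m jog '[[0,0,0,0,0,-1,0],[0,0,0,0,0,-1,0],[0,0,0,0,0,-1,0],[0,0,0,0,0,-1,0],[0,0,0,0,0,-1,0],[0,0,0,0,0,-1,0],[0,0,0,0,0,-1,0],[0,0,0,0,0,-1,0],[0,0,0,0,0,-1,0],[0,0,0,0,0,-1,0],[0,0,0,0,0,-1,0],[0,0,0,0,0,-1,0],[0,0,0,0,0,-1,0],[0,0,0,0,0,-1,0],[0,0,0,0,0,-0.7,0]]'
python3 -m jog '[[0.4,0.1,0,0,0,0,0],[0.8,0.2,0,0,0,0,0],[0.9,0.25,0,0,0,0,0],[0.9,0.25,0,0,0,0,0],[0.9,0.25,0,0,0,0,0],[0.9,0.25,0,0,0,0,0],[0.6,0.25,0,0,0,0,0],[0,0,0,0,0,0,0],[0,0,0,0,0,0,0],[0,0,0,0,0,0,0]]'
python3 - <<'E'
from h import *
im,c=snap("side","s2"); go([505,460,250],np.pi/2)
E
```

```text
t: 37.8
ee_pos: [442.8, 258.5, 342.1]
orientation: [-2.217, -2.224, 0.006]
ft_force: [-0.2, 0.2, 0.2]
width: 0.5
grasp_force: 0.0
t: 38.8
ee_pos: [505.4, 474.4, 343.2]
orientation: [2.223, 2.219, -0.003]
ft_force: [0.6, 0.5, 0.8]
width: -0.1
grasp_force: 0.0
shift [-0.35 -0.01  2.34] turn [-0.01  0.01 -0.02]  now [505.5 474.2 343.6] yaw 1.569 tool z [-0.001 -0.001 -1.   ]
```

View pics/s2.png

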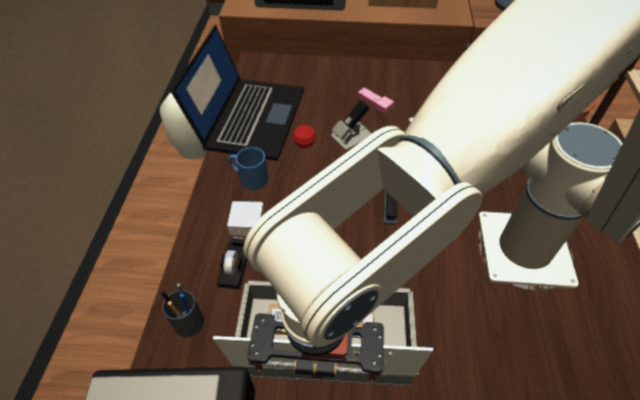

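```bash
python3 -m jog '[[0,0,0.6,0,0,0,0],[0,0,0.9,0,0,0,0],[0,0,0.84,0,0,0,0],[-0.5,0,0,0,0,0,0],[-0.5,0,0,0,0,0,0],[-0.3,0,0,0,0,0,0],[-0.3,0,0,0,0,0,0],[-0.3,0,0,0,0,0,0],[-0.3,0,0.03,0,0,0,0],[-0.32,0,0.03,0,0,0,0],[-0.36,0,0.1,0,0,0,0],[-0.36,0,0.1,0,0,0,0],[-0.33,0,0.17,0,0,0,0],[-0.33,0,0.17,0,0,0,0],[0,0,0,0,0,0,0]]'
python3 - <<'E'
from h import *
im,c=snap("side","s3",(180,180,460,400),2.5); go([505,313.8,225.7],np.pi/2); print(ctrl.get_obs()['ft_force'])
E
```

```text
t: 40.35
ee_pos: [504.7, 316.5, 224.7]
orientation: [-2.224, -2.218, 0.006]
ft_force: [0.2, 1.0, 0.2]
width: 0.8
grasp_force: 0.0
shift [-0.09 -0.   -0.01] turn [-0.02  0.02 -0.02]  now [505.  317.4 225.3] yaw 1.569 tool z [-0.003 -0.002 -1.   ]
[-0.87861009 -1.33889588 -0.39865332]
```

View pics/s3.png

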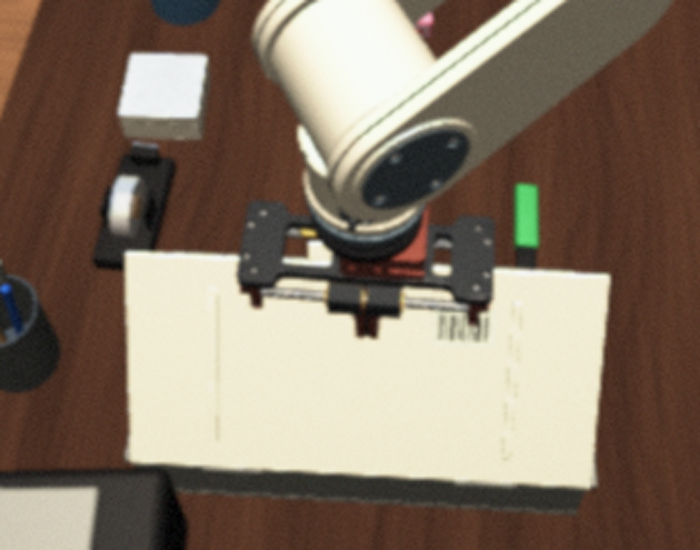

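```bash
python3 -m jog '[[-0.3,0,0.23,0,0,0,0],[-0.3,0,0.23,0,0,0,0],[-0.24,0,0.28,0,0,0,0],[-0.24,0,0.28,0,0,0,0],[-0.18,0,0.33,0,0,0,0],[-0.18,0,0.33,0,0,0,0],[-0.11,0,0.36,0,0,0,0],[-0.11,0,0.36,0,0,0,0],[-0.04,0,0.3,0,0,0,0],[-0.04,0,0.2,0,0,0,0],[0,0,0.1,0,0,0,0],[0,0,0,0,0,0,0],[0,0,0,0,0,0,0]]'
python3 - <<'E'
from h import *
go([505,244.8,99.5],np.pi/2); print(ctrl.get_obs()['ft_force'])
E
```

```text
t: 41.7
ee_pos: [505.8, 249.5, 106.6]
orientation: [2.222, 2.221, 0.0]
ft_force: [-0.2, 0.1, -0.5]
width: 0.2
grasp_force: 0.0
shift [-0.12 -0.02  0.18] turn [ 0.   -0.   -0.01]  now [505.8 249.5 106.6] yaw 1.57 tool z [ 0.  0. -1.]
[-0.18397229  0.06913735 -0.53371478]
```

```bash
python3 -m jog '[[0,0,0.05,0,0,0,0],[0,0,0.03,0,0,0,0],[0,0,0,0,0,0,0],[0,0,0,0,0,0,0]]'; python3 -m jog '[[0,0,0.04,0,0,0,0],[0,0,0,0,0,0,0],[0,0,0,0,0,0,0]]'
```

```text
t: 42.1
ee_pos: [506.1, 249.7, 104.5]
orientation: [2.222, 2.22, 0.002]
ft_force: [-2.4, -0.8, 8.8]
width: 0.3
grasp_force: 4.4
t: 42.4
ee_pos: [506.2, 249.7, 104.3]
orientation: [2.222, 2.22, 0.003]
ft_force: [-5.3, -2.9, 23.5]
width: 0.6
grasp_force: 11.6
```

```bash
python3 -m jog '[[0,0,-0.3,0,0,0,0],[0,0,-0.8,0,0,0,0],[0,0,-0.9,0,0,0,0],[0,0,-1,0,0,1,1],[0,0,-0.9,0,0,1,1],[0,0,0,0,0,1,1],[0,0,0,0,0,1,1],[0,0,0,0,0,1,1],[0,0,0,0,0,1,1],[0,0,0,0,0,1,1],[0,0,0,0,0,1,1],[0,0,0,0,0,0.5,1],[0,0,0,0,0,0,1]]'
python3 - <<'E'
from h import *
go([360,140,260],.68)
E
```

```text
t: 43.7
ee_pos: [505.7, 249.4, 258.0]
orientation: [-2.962, -1.047, -0.001]
ft_force: [-0.8, 0.1, 0.1]
width: 76.9
grasp_force: 0.0
shift [-4.55 -0.16 -0.05] turn [ 0. -0. -0.]  now [505.7 249.4 258. ] yaw 0.68 tool z [ 0.  0. -1.]
```

```bash
python3 -m jog '[[-0.5,0,0,0,0,0,1],[-0.9,0,0,0,0,0,1],[-0.9,0,0,0,0,0,1],[-0.9,0,0,0,0,0,1],[-0.8,0,0,0,0,0,1],[-0.5,0,0,0,0,0,1],[0,0,0,0,0,0,1],[0,0,0,0,0,0,1]]'
python3 - <<'E'
from h import *
x,y,w,th=np.load("tote.npy")
Tw=lambda P:np.array(P,float)@Rn.from_euler('z',w).as_matrix().T+[x,y,0]
im,c=snap("wrist"); e=Tw([(-45,80,85.5)])[0]; uv=proj(c,e)[0]; print("expected",np.round(e,1),np.round(uv))
g=cv2.cvtColor(im,cv2.COLOR_RGB2GRAY); u0,v0=int(uv[0]),int(uv[1]); wd=60
a=g[max(0,v0-wd):v0+wd,u0-wd:u0+wd]; d=(a<90).astype(np.uint8); d=cv2.morphologyEx(d,cv2.MORPH_CLOSE,np.ones((9,9)))
k,L,S,C=cv2.connectedComponentsWithStats(d)
for i in range(1,k):
    if S[i,4]>80:
        P=unproj(c,np.argwhere(L==i)[:,::-1]+[u0-wd,max(0,v0-wd)],85.5)[:,:2].astype(np.float32); r=cv2.minAreaRect(P); print(S[i],np.round(r[0],1),np.round(r[1],1),round(r[2]))
# lid corners check
print("lid corners px",np.round(proj(c,Tw([(-95,190,85.5),(-95,-190,85.5)]))).tolist())
go([485.7,-390.8,225],.68)
E
```

```text
t: 44.5
ee_pos: [366.5, 136.5, 258.2]
orientation: [-2.962, -1.048, -0.003]
ft_force: [0.2, -0.7, 0.4]
width: 87.7
grasp_force: 0.0
expected [429.7 242.3  85.5] [274.  47.]
[101  80  19  26 252] [427.1 187.8] [20.5 15.6] 39
lid corners px [[250.0, 185.0], [563.0, -252.0]]
shift [-5.99 12.12  0.83] turn [ 0.01 -0.02  0.  ]  now [366.9 136.7 258.2] yaw 0.68 tool z [ 0.002  0.001 -1.   ]
```

Run:
```python
from h import *
im,c=snap("wrist"); g=cv2.cvtColor(im,cv2.COLOR_RGB2GRAY)
b=cv2.morphologyEx(g,cv2.MORPH_BLACKHAT,np.ones((11,11))); b[230:]=0
d=cv2.morphologyEx((b>50).astype(np.uint8),cv2.MORPH_CLOSE,np.ones((9,9)))
k,L,S,C=cv2.connectedComponentsWithStats(d)
for i in range(1,k):
    if S[i,4]>150:
        P=unproj(c,np.argwhere(L==i)[:,::-1],85.5)[:,:2].astype(np.float32); r=cv2.minAreaRect(P); print(S[i],np.round(r[0],1),np.round(r[1],1),round(r[2]))
print(g[0:110:8,225:330:8])
```

```text
[262  17  32  35 527] [439.6 246.1] [18.7 20.6] 1
[249  48  25  23 227] [415.5 245.3] [ 7.7 20.5] 1
[[215 215 215 215 215 214 215 217 216 215 216 215 216 216]
 [215 216 216 214 216 216 201 214 216 215 216 216 216 216]
 [215 216 216 215 215 209 163 201 216 215 215 216 213 215]
 [216 216 215 217 216 198 173 149 192 216 216 215 215 216]
 [216 216 216 216 199 164 102 190 183 199 215 215 216 215]
 [215 215 216 210 185 161 183 138 196 202 216 215 215 216]
 [216 215 215 200 190 180 191 191 199 217 216 216 216 217]
 [216 215 204 152 193 157 181 194 217 216 215 217 216 217]
 [216 216 216 205 185 196 137 201 216 216 216 216 217 217]
 [217 209 217 216 200 205 202 216 216 216 216 216 216 163]
 [215 215 211 217 215 210 214 217 217 217 217 217 182 160]
 [216 216 212 215 217 216 216 217 218 217 216 214 172  66]
 [217 216 217 213 216 214 217 217 217 217 216 169  83  71]
 [217 216 217 216 217 216 217 217 216 216 165 139  67  63]]
```

```bash
python3 -m jog '[[-0.3,0.5,0,0,0,0,1],[-0.48,0.96,0,0,0,0,1],[-0.48,0.96,0,0,0,0,1],[-0.48,0.96,0,0,0,0,1],[-0.48,0.96,0,0,0,0,1],[-0.48,0.96,0,0,0,0,1],[-0.48,0.96,0,0,0,0,1],[-0.48,0.96,0,0,0,0,1],[-0.48,0.96,0,0,0,0,1],[-0.48,0.96,0,0,0,0,1],[-0.48,0.96,0,0,0,0,1],[-0.48,0.96,0,0,0,0,1],[-0.48,0.96,0,0,0,0,1],[-0.1,0.1,0,0,0,0,1],[0,0,0,0,0,0,1],[0,0,0,0,0,0,1],[0,0,0,0,0,0,1]]'
python3 - <<'E'
from h import *
go([486,-390.8,79],.68)
E
```

```text
t: 46.3
ee_pos: [478.9, -394.4, 257.5]
orientation: [-2.96, -1.049, 0.0]
ft_force: [-0.0, -0.9, -0.6]
width: 87.8
grasp_force: 0.0
shift [0.19 0.05 4.46] turn [-0.01 -0.    0.01]  now [ 478.9 -394.4  257.5] yaw 0.681 tool z [-0.     0.001 -1.   ]
```

```bash
python3 -m jog '[[0.1,0.05,0.6,0,0,0,1],[0.09,0,0.8,0,0,0,1],[0,0,0.8,0,0,0,1],[0,0,0.7,0,0,0,1],[0,0,0.6,0,0,0,1],[0,0,0.5,0,0,0,1],[0,0,0.3,0,0,0,1],[0,0,0.16,0,0,0,1],[0,0,0,0,0,0,1],[0,0,0,0,0,0,0],[0,0,0,0,0,0,0],[0,0,0,0,0,0,0],[0,0,0,0,0,0,0],[0,0,0,0,0,0,0],[0,0,0,0,0,0,0],[0,0,0,0,0,0,0],[0,0,0,0,0,0,0]]'
python3 - <<'E'
from h import *
go([486,-390.8,79],.68)
E
```

```text
t: 48.0
ee_pos: [485.8, -392.4, 79.2]
orientation: [-2.961, -1.047, 0.0]
ft_force: [-0.3, 1.2, 1.4]
width: 34.0
grasp_force: 30.0
shift [ 0.03 -0.03  0.  ] turn [-0.  0. -0.]  now [ 485.8 -392.4   79.2] yaw 0.68 tool z [-0.  0. -1.]
```

```bash
python3 -m jog '[[0,0,-0.3,0,0,0,0],[0,0,-0.6,0,0,0,0],[0,0,-0.9,0,0,0,0],[0,0,-0.9,0,0,0,0],[0,0,-0.9,0,0,0,0],[0,0,-0.3,0,0,0,0],[0,0,0,0,0,0,0]]'
python3 -m jog '[[0.2,-0.5,0,0,0,0,0],[0.4,-0.9,0,0,0,0,0],[0.42,-0.95,0,0,0,0,0],[0.42,-0.95,0,0,0,0,0],[0.42,-0.95,0,0,0,0,0],[0.42,-0.95,0,0,0,0,0],[0.42,-0.95,0,0,0,0,0],[0.42,-0.95,0,0,0,0,0],[0.42,-0.95,0,0,0,0,0],[0.42,-0.95,0,0,0,0,0],[0.42,-0.95,0,0,0,0,0],[0.42,-0.95,0,0,0,0,0],[0.42,-0.95,0,0,0,0,0],[0.42,-0.95,0,0,0,0,0],[0.3,-0.6,0,0,0,0,0],[0,0,0,0,0,0,0],[0,0,0,0,0,0,0],[0,0,0,0,0,0,0]]'
python3 - <<'E'
from h import *
go([337,169.5,191],.68)
E
```

```text
t: 48.7
ee_pos: [486.8, -393.2, 237.4]
orientation: [2.959, 1.046, 0.003]
ft_force: [-0.0, 0.1, -3.2]
width: 33.8
grasp_force: 30.0
t: 50.5
ee_pos: [333.3, 172.8, 234.3]
orientation: [2.962, 1.047, -0.003]
ft_force: [0.2, 0.6, -2.2]
width: 33.5
grasp_force: 30.0
shift [0.02 0.12 1.08] turn [-0.    0.02 -0.01]  now [333.3 172.8 234.3] yaw 0.679 tool z [-0.002 -0.001 -1.   ]
```

Hold at three nearby offsets, as for the parcels, and check the label's column numerically.

```bash
python3 -m jog '[[0,0.12,0.5,0,0,0,0],[0,0,0.5,0,0,0,0],[0.02,0,0.08,0,0,0,0],[0,0,0,0,0,0,0],[0,0,0,0,0,0,0],[0,0,0,0,0,0,0],[0,0,0,0,0,0,0],[0,0,0,0,0,0,0],[0,0,0,0,0,0,0],[0,0,0,0,0,0,0],[0,0,0,0,0,0,0],[0,0,0,0,0,0,0],[0,0,0,0,0,0,0],[0,0,0,0,0,0,0]]'
python3 - <<'E'
from h import *
go([337,169.5,191],.68)
im,c=snap("wrist"); g=cv2.cvtColor(im,cv2.COLOR_RGB2GRAY)
print("label px",np.round(proj(c,[(430,245,85.5),(430,242.3,85.5)])).tolist())
b=cv2.morphologyEx(g,cv2.MORPH_BLACKHAT,np.ones((11,11))); b[125:]=0
v,u=np.nonzero(b>60); k=(abs(u-324)<60); print("bars px",u[k].mean(),v[k].mean(),u[k].min(),u[k].max(),k.sum(), "v",v[k].min(),v[k].max())
print(np.round(unproj(c,[(np.median(u[k]),np.median(v[k]))],85.5),1))
E
python3 -m jog '[[0.1,0,0,0,0,0,0],[0,0,0,0,0,0,0],[0,0,0,0,0,0,0],[0,0,0,0,0,0,0],[0,0,0,0,0,0,0],[0,0,0,0,0,0,0],[0,0,0,0,0,0,0],[0,0,0,0,0,0,0],[0,0,0,0,0,0,0],[0,0,0,0,0,0,0],[0,0,0,0,0,0,0],[0,0,0,0,0,0,0]]'
```

```text
t: 51.9
ee_pos: [337.4, 170.4, 192.0]
orientation: [-2.962, -1.047, 0.0]
ft_force: [0.4, 0.2, -1.5]
width: 34.2
grasp_force: 30.0
shift [-0.02  0.01  0.03] turn [-0.  0. -0.]  now [337.4 170.4 192. ] yaw 0.68 tool z [-0. -0. -1.]
label px [[326.0, 26.0], [329.0, 29.0]]
bars px 324.54721549636804 26.82808716707022 296 355 413 v 0 59
[[430.1 246.5  85.5]]
t: 53.15
ee_pos: [340.6, 173.0, 192.0]
orientation: [2.962, 1.048, -0.0]
ft_force: [0.5, -0.2, -1.0]
width: 33.8
grasp_force: 30.0
```

```bash
python3 -m jog '[[0,0,-0.5,0,0,0,0],[-0.2,0.5,-0.5,0,0,0,0],[-0.4,0.9,-0.08,0,0,0,0],[-0.42,0.95,0,0,0,0,0],[-0.42,0.95,0,0,0,0,0],[-0.42,0.95,0,0,0,0,0],[-0.42,0.95,0,0,0,0,0],[-0.42,0.95,0,0,0,0,0],[-0.42,0.95,0,0,0,0,0],[-0.42,0.95,0,0,0,0,0],[-0.42,0.95,0,0,0,0,0],[-0.42,0.95,0,0,0,0,0],[-0.42,0.95,0,0,0,0,0],[-0.42,0.95,0,0,0,0,0],[-0.42,0.95,0,0,0,0,0],[-0.3,0.5,0,0,0,0,0],[0,0,0,0,0,0,0],[0,0,0,0,0,0,0],[0,0,0,0,0,0,0]]'
python3 - <<'E'
from h import *
go([485.8,-392.4,79.2],.68)
E
```

```text
t: 55.05
ee_pos: [489.8, -389.0, 234.9]
orientation: [-2.96, -1.048, 0.001]
ft_force: [-0.0, -0.1, -2.6]
width: 33.8
grasp_force: 30.0
shift [-0.13  0.01  3.89] turn [-0.01  0.    0.  ]  now [ 489.8 -389.   234.9] yaw 0.68 tool z [-0.001  0.001 -1.   ]
```

```bash
python3 -m jog '[[-0.13,0.02,0.5,0,0,0,0],[0,0,0.7,0,0,0,0],[0,0,0.6,0,0,0,0],[0,0,0.3,0,0,0,0],[0,0,0,0,0,0,0],[0,0,0,0,0,0,0],[0,0,0,0,0,0,0]]'
python3 - <<'E'
from h import *
go([485.8,-392.4,79.2],.68)
E
```

```text
t: 55.75
ee_pos: [487.5, -394.4, 152.8]
orientation: [2.96, 1.047, 0.002]
ft_force: [-0.0, 0.3, -2.3]
width: 33.9
grasp_force: 30.0
shift [-0.   -0.07  1.84] turn [ 0.02 -0.    0.  ]  now [ 487.5 -394.4  152.8] yaw 0.68 tool z [ 0.002 -0.002 -1.   ]
```

```bash
python3 -m jog '[[0,-0.05,0.4,0,0,0,0],[0,0,0.4,0,0,0,0],[0,0,0.4,0,0,0,0],[0,0,0.3,0,0,0,0],[0,0,0.2,0,0,0,0],[0,0,0.13,0,0,0,0],[0,0,0,0,0,0,0],[0,0,0,0,0,0,0]]'
python3 - <<'E'
from h import *
go([485.8,-392.4,79.2],.68);print(ctrl.get_obs()['ft_force'])
E
```

```text
t: 56.55
ee_pos: [485.5, -392.3, 78.6]
orientation: [-2.961, -1.047, 0.0]
ft_force: [-1.0, 3.6, 4.8]
width: 33.6
grasp_force: 30.0
shift [ 0.    0.01 -0.02] turn [-0.01 -0.   -0.  ]  now [ 485.5 -392.3   78.6] yaw 0.68 tool z [-0.     0.001 -1.   ]
[-1.00875377  3.58251913  4.81607295]
```

Seated (light contact). Release, lift, and check numerically against the earlier docked picture, plus parcels/lid/bystanders.

```bash
python3 -m jog '[[0,0,0,0,0,0,1],[0,0,0,0,0,0,1],[0,0,0,0,0,0,1],[0,0,0,0,0,0,1],[0,0,0,0,0,0,1],[0,0,0,0,0,0,1],[0,0,0,0,0,0,1],[0,0,-0.4,0,0,0,1],[0,0,-0.8,0,0,0,1],[0,0,-1,0,0,0,1],[0,0,-1,0,0,0,1],[0,0,-1,0,0,0,1],[0,0,-1,0,0,0,1],[-0.9,0.1,-1,0,0,0,1],[0,0,0,0,0,0,1],[0,0,0,0,0,0,1],[0,0,0,0,0,0,1]]'
python3 - <<'E'
from h import *
im,c=snap("wrist","w9",(230,60,450,260),3)
a=cv2.imread("pics/w5.png",0); b=cv2.imread("pics/w9.png",0)
sc=lambda g:cv2.minAreaRect(np.argwhere(cv2.morphologyEx((g<62).astype(np.uint8),cv2.MORPH_OPEN,np.ones((15,15)))[:480]>0)[:,::-1].astype(np.float32))
print(sc(a),sc(b))
w=a[60:420,170:385]; r=cv2.matchTemplate(b,w,cv2.TM_CCOEFF_NORMED); print(cv2.minMaxLoc(r))
go([461.6,-414.2,323.1],.68)
x,y,wz,th=np.load("tote.npy")
Tw=lambda P:np.array(P,float)@Rn.from_euler('z',wz).as_matrix().T+[x,y,0]
im,c=snap("side"); ms=optics.masks_of("tote_lid","side"); print([(round(m["conf"],2),np.round(m["extent"])) for m in ms][:2])
q=proj(c,Tw([(95,-190,85),(95,190,85),(-95,190,85),(-95,-190,85),(-111,0,85)])); print(np.round(q).tolist(), "span",q.min(0),q.max(0))
E
```

```text
t: 58.25
ee_pos: [461.4, -415.6, 322.4]
orientation: [-2.961, -1.047, 0.001]
ft_force: [-0.4, 0.1, 0.9]
width: 87.7
grasp_force: 0.0
((273.0, 296.5), (223.0, 94.0), 90.0) ((275.5, 294.5), (225.0, 93.0), 90.0)
(-0.30766552686691284, 0.9972218871116638, (266, 7), (173, 58))
shift [ 0.02 -0.02 -0.03] turn [-0.02  0.    0.  ]  now [ 461.5 -415.4  321.9] yaw 0.68 tool z [-0.002  0.002 -1.   ]
[(0.81, array([326., 327., 182.,  94.]))]
[[233.0, 361.0], [416.0, 371.0], [410.0, 287.0], [248.0, 280.0], [329.0, 278.0]] span [232.86385185 277.58685496] [416.28346079 370.82702616]
```

```bash
python3 -c "
from workcell import ctrl
print(ctrl.close_job())"
```

```text
the job is handed in; nothing more can be done
None
```

I handed the job in with every step carried out: labels a, b and the lid's read (parcel_c was absent; nothing reports a read), both parcels flat in the box, the lid shut and the scanner docked; one lapse, I viewed 15 pictures against the limit of 14.

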